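# Weigh the wood samples on the spring scale and sort damp from dry

## Robot

A 6-joint arm with a two-finger parallel gripper is mounted at the origin on the work surface. World frame = base frame: x ahead of the robot, y to its left, z up, the work surface at z = 0. Lengths are in m, angles in rad, forces in N, time in s.
With the tool pointing down it reaches from about 0.3 to 1 m from the base axis. Payload 5.1 kg.
Tool frame: the origin (TCP) lies between the finger pads; the fingertips stand arm.tip_reach ahead of it and the grasp point (between the pads) lies 6 mm ahead of it (arm.tip_reach is the distance from the TCP to the fingertips, in m); z points along the fingers, y is the direction in which the jaws open and shut (so a half turn about z gives the same grasp; the last joint's range is limited). The gripper opens to 95 mm and grips with 3 to 60 N. Pads are 20 mm wide; open, the fingers measure 119 mm over their backs; the gripper's body (75 mm by 180 mm) begins 59 mm behind the grasp point.
Start: joints at [1.22, 0.124, 1.65, -0, 1.367, -0.083], TCP at [0.172, 0.627, 0.24] pointing down, gripper open.
Joint ranges: [-2.61, 2.61], [-1.02, 2.33], [0.03, 2.71], [-1.35, 4.49], [0.32, 2.68], [-2.91, 2.91]. Speed limits (rad/s): [2.57, 2.57, 3.14, 3.14, 3.14, 3.14].

## Interface

Orientations are given as a unit quaternion [x, y, z, w].
In Python, from workcell import arm, snapshot gives the robot as it stands.
- The arm moves only by the tool arm_command, never from a script. Its argument "increments" is a list of rows, each an object of numbers: "dx", "dy", "dz": the shift along the world's x, y, z in cm; "rx", "ry", "rz": the turn, a rotation vector about the world's x, y, z in degrees. In form: [{"dx": .., "dy": .., "dz": .., "rx": .., "ry": .., "rz": ..}, ...]. A call has exactly 8 rows; each row is the pose to reach, as a shift and turn from the pose commanded when the call began; what a row does not reach only later rows make up. A row lasts 1/8 s, in which the tool goes at most 62.5 mm and 10.7 degrees, less where a joint would pass 70% of its speed; a pose out of reach is approached as far as the arm can. A call with a gripper value outside its range is refused whole. "gripper" is the gripper's target within -1 to 1 (fully open at 1, half-way at 0, shut at -1), set as the call begins (left out, the last holds). The fingers move at their own pace and stop on an object; the grip force is fixed at half the most. Time passes only in rows, so rows that repeat a pose let the fingers close, or fill a call up. It gives the time, the measured TCP pose, the force and the opening at its end, in the units of the state.
- arm.read_state(): the state, without advancing time (a new reading comes with each control period).
- snapshot(name): name is "side" or "top" or "wrist"; returns a dict with "image" (384x512x3 uint8, blue, green, red), "fx", "fy", "cx", "cy" (pixels), "k1" (the pictures are not rectified: a ray, as slopes to the right and down, at radius r is drawn at 1 + k1 r^2 times it, then the intrinsics apply), "eye" and "orientation" of the camera in the world; the wrist camera has in their place "hand_eye" (4x4, takes a point from camera to tool coordinates, whose origin is the TCP and whose axes are the flange's). Camera axes: x right, y up, looking along -z (the intrinsics and any distortion apply to the point x, -y, -z); pixel columns grow to the right and rows downward; lengths in m; the calibration is good to about 2 mm. A picture is of the moment at which its call begins: read the wrist's pose just before it. There is no depth.
- arm.finish_job(): hands the job in, once; it reports no verdict.
The state is a dict: "time": time; "joints": joint angles; "qvel": joint speeds; "tau": joint torques, N m; "tcp_pos": TCP position; "tcp_rot": TCP orientation; "contact_force": force on the tool from outside, world axes, zero at the start; "torque": the same for the moment, N m; "gripper_width": opening from 0.0 (shut) to 1.0 (fully open).
Only numpy, scipy, OpenCV 4.12 (cv2) and the standard library are available. Lean on these libraries where they do the work, as an engineer would, in place of code of your own. Each camera call takes 0.05 s, during which the arm holds its last target. There are 200 camera calls.

## Task

Unlock the spring scale: turn its slotted lock a quarter turn counter-clockwise with the screwdriver, then stand the screwdriver back in its stand. Hang each wooden blank from the hook, one by one along the row from the one nearest the scale, let go and let it settle for two seconds: dry ones (pointer above the brass mark) go in the plain tray, damp ones (below it) on the slatted rack. Leave the lock open, do not pull the hook down to its stop, and leave the glue, offcut and tape alone.

Things in the scene. Friction and masses are not known exactly. Their poses are not given: they have to be found in the camera images.
- scale: Bench spring scale, fixed. Origin: at table level; x points away from the hook. Base plate 130 (x) x 220 (y) x 12 mm centred at x +5, y +40. Column 14 mm thick at x +12, y 0, 272 mm tall; on it slides a 40 mm wide carriage (205 to 235 mm high at rest) with the hook arm forward (-x), a black pointer on the -y side and a tail rod down behind. All is free above the hook.
- carriage (a joint): How far the hook is pulled down from rest, m (stop at 0.075). Spring 33 N/m, lightly damped: settles in about 1.5 s. Dry blank about 0.032, damp about 0.055; the brass mark on the white strip beside the pointer (ticks every 10 mm) is 0.043 below the resting pointer. Locked, it sinks only about 0.002.
- hook_seat (a point): Top of the lowest part of the hook, where an eye rests: 110 mm in -x of the scale's origin, 203 mm high at rest; sinks with the carriage. 6 mm steel bar, coming down gently forward (16 mm over 106 mm) from the carriage; its tip turns up, 12 mm further in -x and 10 mm higher. Bring an eye over the tip along the scale's +x, then let it down on the seat.
- lock (a joint): Turn of the lock latch, rad, counter-clockwise from above: 0 = locked (118 mm latch arm along the scale's -y, under the tail rod); 1.57 = a quarter turn, fully aside (arm along the scale's +x); stop at 1.6; starts at 0 to 0.12. Friction 0.05 N m; stays where left.
- lock_slot (a point): Centre of the top of the lock's slotted screw head (30 mm wide, facing up, 101 mm above the table; 30 mm in +x and 110 mm in +y of the scale's origin). Slot 5.6 mm wide, 9 mm deep, 24 mm long, open-ended, along the latch arm; it runs along this point's y axis, which turns with the lock.
- screwdriver: Flat screwdriver standing blade down in its stand. Origin: middle of the blade's tip edge, z up to the handle. Blade 14 mm wide along x, 2.5 mm thick along y, 16 mm tall; 8 mm shaft; square dark-wood handle 26 x 26 mm, flats parallel to x and y, from 52 to 122 mm above the tip. 90 g.
- stand: Screwdriver stand: wooden block 70 x 70 mm, 60 mm tall, fixed, with a 19 mm square hole right through its middle; the handle rests on its top. Origin: centre of the underside.
- tray: Tray for dry blanks: shallow plywood tray with a plain closed floor, 140 (x) x 250 (y) mm, 6 mm walls 20 mm high, floor 6 mm above the table. Fixed. Origin: centre of the underside. It may stand to the left or the right of the rack.
- rack: Drying rack for damp blanks: same outline, 140 (x) x 250 (y) mm with a 20 mm high rim, but its floor is four slats with gaps, 12 mm above the table. Fixed. Origin: centre of the underside.
- glue: Bystander: upright glue bottle, 54 mm wide, 150 mm tall. Origin: centre of the underside.
- offcut: Bystander: wood offcut 90 x 35 x 20 mm. Origin: centre of the underside.
- tape: Bystander: roll of paper tape, 100 mm wide, 24 mm tall, lying flat. Origin: centre of the underside.
- blank_1p: Sample blank in place 1 of the row (1 = nearest the scale); at most one of 1p and 1q is there, None = absent; letters tell nothing of weight. Upright light-wood block 54 x 54 mm, 66 mm tall, bent-wire eye on top, open along x: grip it across y, near the top. Origin: centre of underside, z up. Dry about 108 g, damp about 186 g (5 percent either way), alike in looks.
- eye_1p (a point): Underside of the peak of the eye of blank_1p, 92 mm above the blank's underside. The eye is an arch of 4 mm wire in the blank's y-z plane: legs 28 mm apart at the wood, 24 mm apart 19 mm above it, top of the wire 30 mm above the wood.
- blank_1q: Sample blank in place 1 of the row (1 = nearest the scale); at most one of 1p and 1q is there, None = absent; letters tell nothing of weight. Upright light-wood block 54 x 54 mm, 66 mm tall, bent-wire eye on top, open along x: grip it across y, near the top. Origin: centre of underside, z up. Dry about 108 g, damp about 186 g (5 percent either way), alike in looks.
- eye_1q (a point): Underside of the peak of the eye of blank_1q, 92 mm above the blank's underside. The eye is an arch of 4 mm wire in the blank's y-z plane: legs 28 mm apart at the wood, 24 mm apart 19 mm above it, top of the wire 30 mm above the wood.
- blank_2p: Sample blank in place 2 of the row (1 = nearest the scale); at most one of 2p and 2q is there, None = absent; letters tell nothing of weight. Upright light-wood block 54 x 54 mm, 66 mm tall, bent-wire eye on top, open along x: grip it across y, near the top. Origin: centre of underside, z up. Dry about 108 g, damp about 186 g (5 percent either way), alike in looks.
- eye_2p (a point): Underside of the peak of the eye of blank_2p, 92 mm above the blank's underside. The eye is an arch of 4 mm wire in the blank's y-z plane: legs 28 mm apart at the wood, 24 mm apart 19 mm above it, top of the wire 30 mm above the wood.
- blank_2q: Sample blank in place 2 of the row (1 = nearest the scale); at most one of 2p and 2q is there, None = absent; letters tell nothing of weight. Upright light-wood block 54 x 54 mm, 66 mm tall, bent-wire eye on top, open along x: grip it across y, near the top. Origin: centre of underside, z up. Dry about 108 g, damp about 186 g (5 percent either way), alike in looks.
- eye_2q (a point): Underside of the peak of the eye of blank_2q, 92 mm above the blank's underside. The eye is an arch of 4 mm wire in the blank's y-z plane: legs 28 mm apart at the wood, 24 mm apart 19 mm above it, top of the wire 30 mm above the wood.
- blank_3p: Sample blank in place 3 of the row (1 = nearest the scale); at most one of 3p and 3q is there, None = absent; letters tell nothing of weight. Upright light-wood block 54 x 54 mm, 66 mm tall, bent-wire eye on top, open along x: grip it across y, near the top. Origin: centre of underside, z up. Dry about 108 g, damp about 186 g (5 percent either way), alike in looks.
- eye_3p (a point): Underside of the peak of the eye of blank_3p, 92 mm above the blank's underside. The eye is an arch of 4 mm wire in the blank's y-z plane: legs 28 mm apart at the wood, 24 mm apart 19 mm above it, top of the wire 30 mm above the wood.
- blank_3q: Sample blank in place 3 of the row (1 = nearest the scale); at most one of 3p and 3q is there, None = absent; letters tell nothing of weight. Upright light-wood block 54 x 54 mm, 66 mm tall, bent-wire eye on top, open along x: grip it across y, near the top. Origin: centre of underside, z up. Dry about 108 g, damp about 186 g (5 percent either way), alike in looks.
- eye_3q (a point): Underside of the peak of the eye of blank_3q, 92 mm above the blank's underside. The eye is an arch of 4 mm wire in the blank's y-z plane: legs 28 mm apart at the wood, 24 mm apart 19 mm above it, top of the wire 30 mm above the wood.
There are look-alikes about, which are no part of the job. Leave any purple or red look-alike of the blank_1q alone.

How it is judged:
By the outcome, as a careful person would: the job done as asked, in the order asked, and still so for the second after the job is handed in, with the robot touching nothing.
Of blank_1p, blank_1q only 1 to 1 are there at a start; the rules pass over those that are not, and their reading is None.
Of blank_2p, blank_2q only 1 to 1 are there at a start; the rules pass over those that are not, and their reading is None.
Of blank_3p, blank_3q only 1 to 1 are there at a start; the rules pass over those that are not, and their reading is None.
Of blank_1p, blank_1q, blank_2p, blank_2q, blank_3p, blank_3q only 5 to 6 are there at a start; the rules pass over those that are not, and their reading is None.
At some moment in a run one of blank_1p, blank_1q, blank_2p, blank_2q, blank_3p, blank_3q may be knocked a few centimetres aside while the robot is not near it.
It also fails if it takes over 210 s, if anything falls off the work surface, if the arm or the gripper's body presses on something with over 40 N, if the wrist force passes 120 N, or if a joint passes its speed limit or range.

## Working session

There is one attempt and no reset: what is moved stays moved. The work goes in short steps, Python scripts to look and compute and a tool call to move; the robot and the scene stay as the last step left them, time stands still between calls to the robot, and variables do not carry over. Pictures are saved under pics/ and viewed, about 12 in all and at most 16, crops included, and the job is handed in when it is done.

Besides the shell and the picture viewer there is one more tool, called after "Request:" by a JSON object that holds its "api" and its "payload", one argument or row to a line. arm_command: Moves the arm, as the interface text tells. Its arguments: {"type":"object","properties":{"increments":{"type":"array","items":{"type":"object","properties":{"dx":{"type":"number"},"dy":{"type":"number"},"dz":{"type":"number"},"rx":{"type":"number"},"ry":{"type":"number"},"rz":{"type":"number"}}}},"gripper":{"type":"number"}},"required":["increments"]}

```bash
ls; mkdir -p pics; cat > h.py <<'E'
import numpy as np, cv2
from scipy.spatial.transform import Rotation as R
from workcell import arm, snapshot
def cam(name):
    st=arm.read_state(); s=snapshot(name)
    if name=='wrist':
        T=np.eye(4);T[:3,:3]=R.from_quat(st['tcp_rot']).as_matrix();T[:3,3]=st['tcp_pos']
        M=T@np.array(s['hand_eye']); s['E']=M[:3,3]; s['Rm']=M[:3,:3]
    else:
        s['E']=np.array(s['eye']); s['Rm']=R.from_quat(s['orientation']).as_matrix()
    return s
def ray(s,u,v):
    d=np.array([(u-s['cx'])/s['fx'],(v-s['cy'])/s['fy']]); p=d.copy()
    for _ in range(20): p=d/(1+s['k1']*(p@p))
    r=s['Rm']@np.array([p[0],-p[1],-1.]); return r
def at(s,u,v,z):
    r=ray(s,u,v); return s['E']+r*(z-s['E'][2])/r[2]
def proj(s,P):
    c=s['Rm'].T@(np.array(P)-s['E']); p=np.array([c[0],-c[1]])/-c[2]; p=p*(1+s['k1']*(p@p))
    return p*[s['fx'],s['fy']]+[s['cx'],s['cy']]
def save(s,f): 
    import pickle; cv2.imwrite(f'pics/{f}.png',s['image']); pickle.dump(s,open(f'pics/{f}.pkl','wb'))
def load(f):
    import pickle; return pickle.load(open(f'pics/{f}.pkl','rb'))
def tri(s1,p1,s2,p2):
    a,b=ray(s1,*p1),ray(s2,*p2); k=np.linalg.lstsq(np.c_[a,-b],s2['E']-s1['E'],rcond=None)[0]
    A=s1['E']+a*k[0];B=s2['E']+b*k[1]; return (A+B)/2,np.linalg.norm(A-B)
E
python3 - <<'E'
from h import *
for n in('top','side'):
    s=cam(n); save(s,n+'0'); print(n,s['E'],s['Rm'].round(2).tolist(),s['fx'],s['k1'],s['image'].shape)
print(arm.read_state(), arm.tip_reach)
a=np.vstack([load('top0')['image'],load('side0')['image']])
cv2.imwrite('pics/both0.png',cv2.resize(load('top0')['image'],(800,600),interpolation=cv2.INTER_CUBIC))
cv2.imwrite('pics/s0.png',cv2.resize(load('side0')['image'],(800,600),interpolation=cv2.INTER_CUBIC))
E
```

```text
pics
top [ 0.40516872 -0.00659924  1.24703187] [[-0.01, 0.99, -0.15], [-1.0, -0.0, 0.02], [0.02, 0.15, 0.99]] 381.6153187586489 -0.12470676106707947 (384, 512, 3)
side [0.49811579 0.68458106 0.8665547 ] [[-1.0, 0.02, -0.04], [-0.05, -0.72, 0.69], [-0.02, 0.7, 0.72]] 361.3030830921431 -0.07819361511954316 (384, 512, 3)
{'time': 0.1, 'joints': array([ 1.22039999e+00,  1.24453386e-01,  1.65149347e+00,  2.30404508e-05,
        1.36752019e+00, -8.26067075e-02]), 'qvel': array([-1.49838001e-03, -1.41874267e-03, -3.32592197e-03, -1.57292660e-03,
        4.59188978e-04,  5.60843427e-05]), 'tau': array([ 3.72484928e-04, -4.18884516e+01, -3.61094856e+01,  7.76672526e-02,
        4.62716119e-02, -7.44012937e-05]), 'tcp_pos': array([0.17183718, 0.62633426, 0.23852719]), 'tcp_rot': array([ 1.33497356e-01,  9.91048726e-01, -9.12892598e-04, -2.12340174e-04]), 'contact_force': array([-1.16564597, -0.14423703,  0.28962721]), 'torque': array([ 0.03522823, -0.00195532, -0.00509361]), 'gripper_width': 1.0009826550506211} 0.025
```

View pics/both0.png

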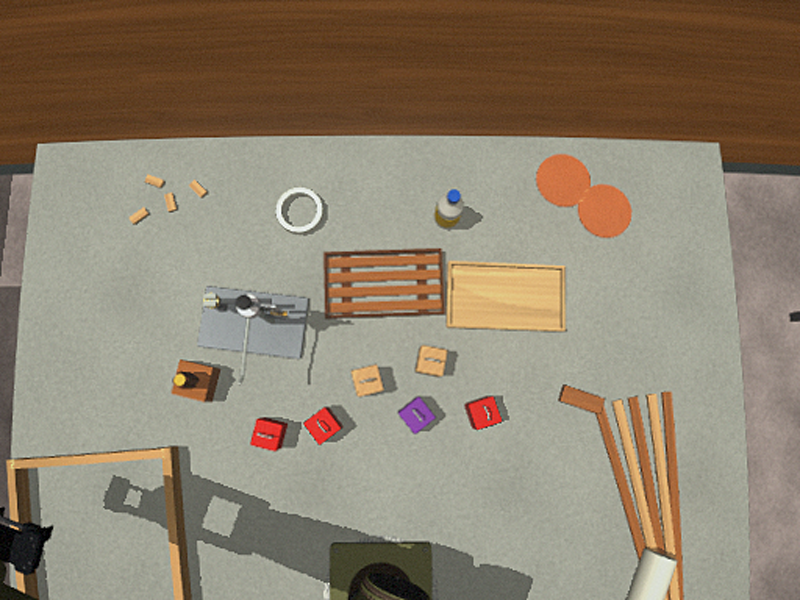

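View pics/s0.png

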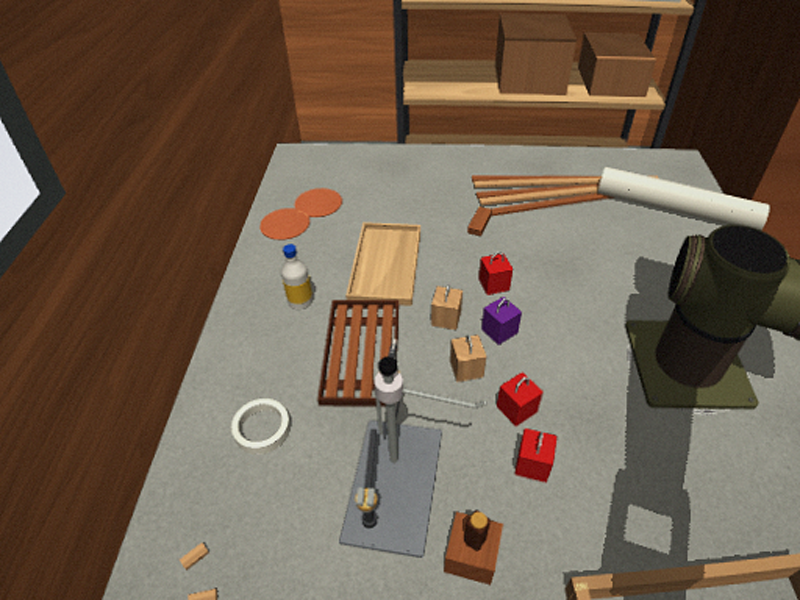

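The top view shows the scale at about (250,320), with its hook towards the robot at (240,380). The stand and driver are at (195,380), the slatted rack at (384,283) and the plain tray at (506,296). Light-wood blanks are at (368,380) and (432,361). Red look-alikes are at (268,434), (323,425) and (485,412), and a purple one at (417,414). I see only two light blanks so far, so I'll look closer.

```bash
python3 - <<'E'
from h import *
s=load('top0')['image']
a=cv2.resize(s[175:295,105:255],(800,600)*1 if 0 else (750,600),interpolation=cv2.INTER_CUBIC)
cv2.imwrite('pics/c1.png',a)
b=cv2.resize(s[210:290,200:335],(800,474),interpolation=cv2.INTER_CUBIC)
cv2.imwrite('pics/c2.png',b)
E
```

```text
(no output)
```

View pics/c1.png

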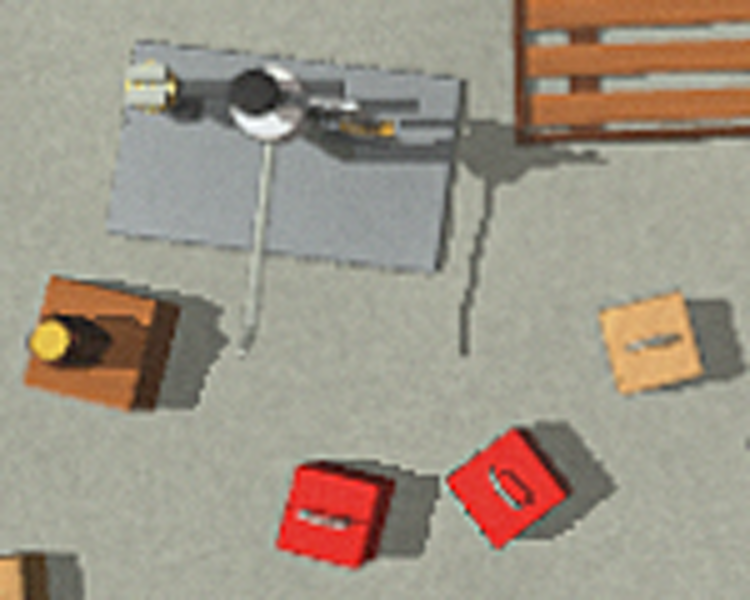

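View pics/c2.png

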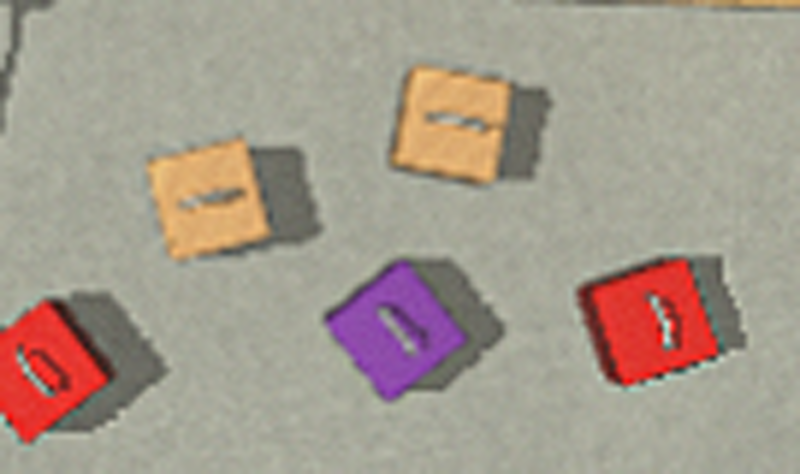

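Two light-wood blanks confirmed, with eyes at native (234,243) and (277,231). The other four are red or purple look-alikes. Next I'll measure positions.

```bash
python3 - <<'E'
from h import *
s=load('top0'); d=load('side0')
c1=lambda p:(105+(p[0]+.5)/5-.5,175+(p[1]+.5)/5-.5)
k=800/135
c2=lambda p:(200+(p[0]+.5)/k-.5,210+(p[1]+.5)/k-.5)
b=lambda p:((p[0]+.5)/1.5625-.5,(p[1]+.5)/1.5625-.5)
def box(n,pts,f,z):
    P=np.array([at(s,*f(p),z)[:2] for p in pts]); e=np.roll(P,-1,0)-P
    print(n,'c',P.mean(0).round(4),'len',np.linalg.norm(e,axis=1).round(3),'ang',np.degrees(np.arctan2(e[:,1],e[:,0])).round(1))
    return P
box('plate',[(135,40),(465,78),(437,270),(107,233)],c1,.012)
box('A',[(148,160),(240,138),(270,235),(178,260)],c2,.066)
box('B',[(415,66),(512,82),(493,185),(390,165)],c2,.066)
box('rack',[(325,250),(441,249),(443,315),(326,318)],b,.02)
box('tray',[(447,263),(565,266),(565,331),(446,327)],b,.02)
box('stand',[(52,277),(157,300),(130,408),(25,383)],c1,.06)
print('eyeA',at(s,*c2((211,198)),.094),'eyeB',at(s,*c2((458,121)),.094))
print('eyeA ends',at(s,*c2((180,207)),.09),at(s,*c2((243,190)),.09));print('eyeB ends',at(s,*c2((427,117)),.09),at(s,*c2((490,127)),.09))
print('drv',at(s,*c1((50,341)),.13),tri(s,c1((50,341)),d,b((479,520))))
print('lock',at(s,*c1((150,87)),.101)); print('hooktip',at(s,*c1((244,352)),.21))
print('hook side',tri(s,c1((244,350)),d,b((483,404))))
E
```

```text
plate c [0.5538 0.2652] len [0.222 0.127 0.219 0.129] ang [-96.8 172.6  83.7  -6. ]
A c [0.4307 0.0239] len [0.049 0.053 0.049 0.054] ang [ -76.8 -162.9  104.9   16.9]
B c [ 0.4683 -0.1032] len [0.052 0.055 0.055 0.053] ang [-99.7 168.6  78.7 -14.8]
rack c [ 0.6338 -0.0095] len [0.245 0.141 0.243 0.145] ang [ -89.6 -179.4   91.3    1.5]
tray c [ 0.6039 -0.2667] len [0.254 0.14  0.251 0.136] ang [-91.4 177.1  87.8  -2. ]
stand c [0.4304 0.3743] len [0.069 0.069 0.069 0.068] ang [-101.7  167.3   77.6  -12.7]
eyeA [0.43012407 0.02214574 0.094     ] eyeB [ 0.46852326 -0.10369475  0.094     ]
eyeA ends [0.4257088  0.03799734 0.09      ] [0.43420091 0.00597119 0.09      ]
eyeB ends [ 0.47088054 -0.08816949  0.09      ] [ 0.46557362 -0.12040189  0.09      ]
drv [0.42929283 0.37646186 0.13      ] (array([0.4286857 , 0.37598405, 0.13166633]), np.float64(0.001156926686760564))
lock [0.58486813 0.33031015 0.101     ]
hooktip [0.42220924 0.24119581 0.21      ]
hook side (array([0.42347592, 0.24209229, 0.20628401]), np.float64(0.0002464814376899281))
```

```bash
python3 - <<'E'
from h import *
s=load('top0'); d=load('side0')
c1=lambda p:(105+(p[0]+.5)/5-.5,175+(p[1]+.5)/5-.5)
b=lambda p:((p[0]+.5)/1.5625-.5,(p[1]+.5)/1.5625-.5)
print('knob',tri(s,c1((256,88)),d,b((387,366))))
w=cam('wrist'); save(w,'w0'); print(np.array(w['hand_eye']).round(3).tolist(),w['fx'],w['E'],-w['Rm'][:,2])
E
```

```text
knob (array([0.55694811, 0.22563372, 0.26541626]), np.float64(0.0028534103509018235))
[[0.0, 0.96, 0.279, 0.078], [1.0, 0.0, -0.002, 0.001], [-0.002, 0.279, -0.96, -0.144], [0.0, 0.0, 0.0, 1.0]] 297.0728031307997 [0.0968217  0.64806854 0.38280215] [ 0.2691827  -0.07400665 -0.96024147]
```

Request:
{"api": "arm_command", "payload": {
  "increments": [
    {"dx":3.2,"dy":-3.1,"dz":0.3,"rz":0.5},
    {"dx":6.4,"dy":-6.2,"dz":0.3,"rz":1},
    {"dx":9.6,"dy":-9.3,"dz":0.3,"rz":1.5},
    {"dx":12.8,"dy":-12.5,"dz":0.3,"rz":2},
    {"dx":16,"dy":-15.6,"dz":0.3,"rz":2.5},
    {"dx":19.2,"dy":-18.8,"dz":0.3,"rz":2.7},
    {"dx":22.4,"dy":-21.9,"dz":0.3,"rz":2.7},
    {"dx":25.7,"dy":-25.1,"dz":0.3,"rz":2.7}
  ],
  "gripper": 1
}}

```text
invalid input
```

```bash
python3 - <<'E'
from h import *
st=arm.read_state(); print(st['tcp_pos'],R.from_quat(st['tcp_rot']).as_matrix().round(3).tolist(),st['joints'])
w=cam('wrist'); save(w,'w1'); t=cam('top'); save(t,'t1')
a=cv2.resize(w['image'],(512,384)); cc=cv2.resize(t['image'],(512,384))
cv2.imwrite('pics/m1.png',np.hstack([cv2.resize(w['image'][:, 100:420],(500,600)),cv2.resize(t['image'][160:384,0:112],(300,600))]))
E
```

```text
[0.17186999 0.62640201 0.23868102] [[-0.964, 0.265, -0.001], [0.265, 0.964, -0.002], [0.0, -0.002, -1.0]] [ 1.22039553e+00  1.24362917e-01  1.65133229e+00  5.17068406e-06
  1.36749707e+00 -8.25905382e-02]
```

View pics/m1.png

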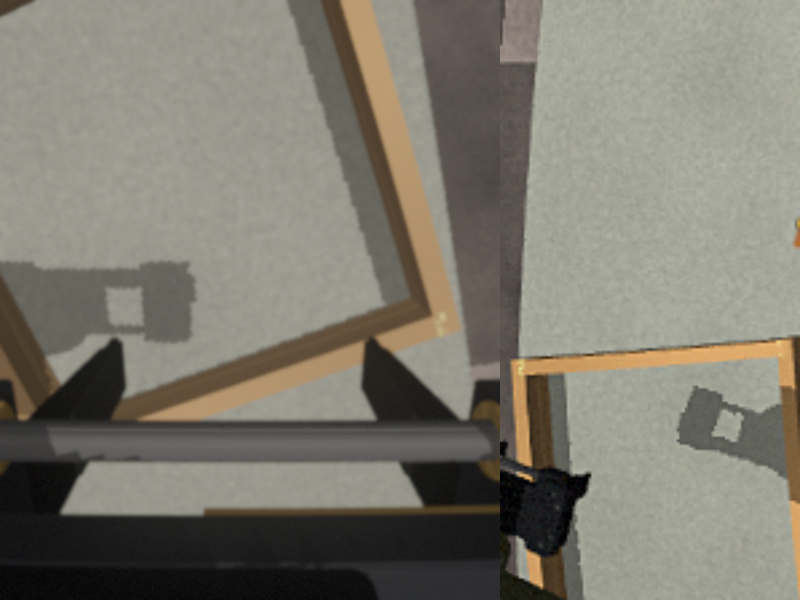

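The move was refused because not every field was given. The wrist view shows only the picture frame and the fingers, with no hidden blank. I'll resend with all six fields.

Request:
{"api": "arm_command", "payload": {
  "increments": [
    {"dx":3.7,"dy":-3.1,"dz":0.3,"rx":0,"ry":0,"rz":0.5},
    {"dx":7.5,"dy":-6.2,"dz":0.3,"rx":0,"ry":0,"rz":1},
    {"dx":11.2,"dy":-9.3,"dz":0.3,"rx":0,"ry":0,"rz":1.5},
    {"dx":15,"dy":-12.5,"dz":0.3,"rx":0,"ry":0,"rz":2},
    {"dx":18.7,"dy":-15.6,"dz":0.3,"rx":0,"ry":0,"rz":2.5},
    {"dx":22.5,"dy":-18.8,"dz":0.3,"rx":0,"ry":0,"rz":2.7},
    {"dx":26.2,"dy":-21.9,"dz":0.3,"rx":0,"ry":0,"rz":2.7},
    {"dx":30,"dy":-25.1,"dz":0.3,"rx":0,"ry":0,"rz":2.7}
  ],
  "gripper": 1
}}

```text
time: 1.25
tcp_pos: [0.473, 0.3747, 0.2427]
tcp_rot: [0.11, 0.994, 0.0, 0.0]
contact_force: [-0.3, 1.0, 0.1]
gripper_width: 0.998
```

```bash
python3 - <<'E'
from h import *
st=arm.read_state(); print(st['time'],st['tcp_pos'],R.from_quat(st['tcp_rot']).as_matrix().round(3).tolist(),st['joints'].round(3))
w=cam('wrist'); save(w,'w2')
print(proj(w,[.429,.376,.13]))
cv2.imwrite('pics/m2.png',cv2.resize(w['image'],(800,600),interpolation=cv2.INTER_CUBIC))
E
```

```text
1.25 [0.47303031 0.37466898 0.2426614 ] [[-0.976, 0.219, 0.0], [0.219, 0.976, 0.0], [-0.0, 0.0, -1.0]] [ 0.581  0.02   1.754  0.     1.367 -0.769]
[244.29395429 143.61902277]
```

View pics/m2.png

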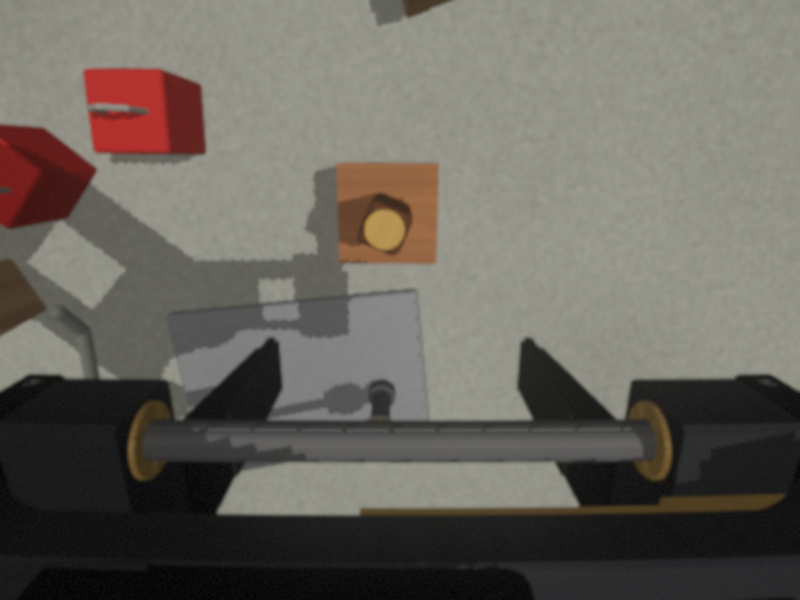

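The stand is at (387,213) and the handle end at (385,229). The handle looks turned relative to the stand, so I'll enlarge it.

```bash
python3 - <<'E'
from h import *
w=load('w2'); c=w['image'][100:172,208:288]
c=cv2.resize(c,(800,720)[:2],interpolation=cv2.INTER_CUBIC)[0:600]
c=cv2.convertScaleAbs(c,alpha=1.8,beta=10)
cv2.imwrite('pics/m3.png',c)
E
```

```text
(no output)
```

View pics/m3.png

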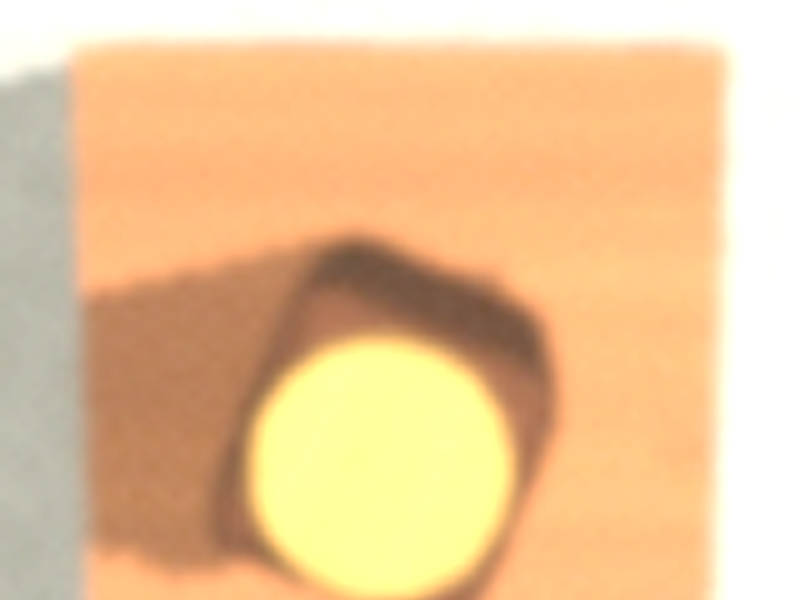

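```bash
python3 - <<'E'
from h import *
w=load('w2'); 
print(at(w,208+38.25-.5,100+46.85-.5,.13)); 
print(np.mean([at(w,208+x/10,100+y/10,.06) for x,y in((75,48),(722,48))],0))
E
```

```text
[0.43157833 0.37669078 0.13      ]
[0.39831666 0.38460551 0.06      ]
```

Request:
{"api": "arm_command", "payload": {
  "increments": [
    {"dx":-0.5,"dy":0,"dz":0,"rx":0,"ry":0,"rz":-10},
    {"dx":-1,"dy":0,"dz":0,"rx":0,"ry":0,"rz":-20},
    {"dx":-1.5,"dy":0,"dz":0,"rx":0,"ry":0,"rz":-30},
    {"dx":-2,"dy":0,"dz":0,"rx":0,"ry":0,"rz":-40},
    {"dx":-2.5,"dy":0,"dz":0,"rx":0,"ry":0,"rz":-50},
    {"dx":-3,"dy":0,"dz":0,"rx":0,"ry":0,"rz":-60},
    {"dx":-3.5,"dy":0,"dz":0,"rx":0,"ry":0,"rz":-70},
    {"dx":-4.2,"dy":0,"dz":0,"rx":0,"ry":0,"rz":-80}
  ]
}}

```text
time: 2.3
tcp_pos: [0.4296, 0.3759, 0.2425]
tcp_rot: [0.725, 0.688, -0.0, -0.0]
contact_force: [0.3, -0.5, -0.5]
gripper_width: 1.004
```

Request:
{"api": "arm_command", "payload": {
  "increments": [
    {"dx":0.1,"dy":0.1,"dz":0,"rx":0,"ry":0,"rz":-10},
    {"dx":0.1,"dy":0.1,"dz":0,"rx":0,"ry":0,"rz":-20},
    {"dx":0.1,"dy":0.1,"dz":-1,"rx":0,"ry":0,"rz":-30},
    {"dx":0.1,"dy":0.1,"dz":-4,"rx":0,"ry":0,"rz":-31},
    {"dx":0.1,"dy":0.1,"dz":-7,"rx":0,"ry":0,"rz":-31},
    {"dx":0.1,"dy":0.1,"dz":-10,"rx":0,"ry":0,"rz":-31},
    {"dx":0.1,"dy":0.1,"dz":-11.9,"rx":0,"ry":0,"rz":-31},
    {"dx":0.1,"dy":0.1,"dz":-11.9,"rx":0,"ry":0,"rz":-31}
  ]
}}

```text
time: 3.3
tcp_pos: [0.43, 0.3762, 0.1219]
tcp_rot: [0.881, 0.472, -0.002, 0.0]
contact_force: [0.1, -0.1, -0.4]
gripper_width: 1.001
```

Request:
{"api": "arm_command", "payload": {
  "increments": [
    {"dx":0,"dy":0,"dz":0,"rx":0,"ry":0,"rz":0},
    {"dx":0,"dy":0,"dz":0,"rx":0,"ry":0,"rz":0},
    {"dx":0,"dy":0,"dz":0,"rx":0,"ry":0,"rz":0},
    {"dx":0,"dy":0,"dz":0,"rx":0,"ry":0,"rz":0},
    {"dx":0,"dy":0,"dz":0,"rx":0,"ry":0,"rz":0},
    {"dx":0,"dy":0,"dz":0,"rx":0,"ry":0,"rz":0},
    {"dx":0,"dy":0,"dz":0,"rx":0,"ry":0,"rz":0},
    {"dx":0,"dy":0,"dz":0,"rx":0,"ry":0,"rz":0}
  ],
  "gripper": -1
}}

```text
time: 4.3
tcp_pos: [0.431, 0.3768, 0.1236]
tcp_rot: [0.881, 0.472, -0.0, 0.0]
contact_force: [0.3, -0.1, -1.2]
gripper_width: 0.273
```

Request:
{"api": "arm_command", "payload": {
  "increments": [
    {"dx":0,"dy":0,"dz":1,"rx":0,"ry":0,"rz":0},
    {"dx":0,"dy":0,"dz":3,"rx":0,"ry":0,"rz":0},
    {"dx":0,"dy":0,"dz":5,"rx":0,"ry":0,"rz":0},
    {"dx":0,"dy":0,"dz":7,"rx":0,"ry":0,"rz":0},
    {"dx":0,"dy":0,"dz":9,"rx":0,"ry":0,"rz":0},
    {"dx":0,"dy":0,"dz":11,"rx":0,"ry":0,"rz":0},
    {"dx":0,"dy":0,"dz":13.5,"rx":0,"ry":0,"rz":0},
    {"dx":0,"dy":0,"dz":13.5,"rx":0,"ry":0,"rz":0}
  ]
}}

```text
time: 5.3
tcp_pos: [0.4321, 0.3776, 0.2619]
tcp_rot: [0.881, 0.472, 0.003, -0.0]
contact_force: [-0.1, 0.7, -0.4]
gripper_width: 0.273
```

```bash
python3 - <<'E'
from h import *
st=arm.read_state(); print(st['time'],st['tcp_pos'],R.from_quat(st['tcp_rot']).as_matrix().round(3).tolist(),st['joints'].round(3))
w=cam('wrist'); save(w,'w4'); d=cam('side'); save(d,'s4')
p=proj(d,[.431,.3768,.17]);q=proj(d,[.586,.3315,.10]); print(p,q)
u,v=p.astype(int); a=d['image'][v-50:v+70,u-50:u+30]
u,v=q.astype(int); b=d['image'][v-60:v+60,u-40:u+40]
cv2.imwrite('pics/m4.png',np.hstack([cv2.resize(x,(400,600),interpolation=cv2.INTER_CUBIC) for x in(a,b)]))
E
```

```text
5.3 [0.43210698 0.37759406 0.26191071] [[0.554, 0.832, 0.004], [0.832, -0.554, 0.003], [0.005, 0.002, -1.0]] [ 0.625 -0.06   1.801  0.     1.395  1.212]
[306.49473814 325.17487268] [233.65056238 316.33624242]
```

View pics/m4.png

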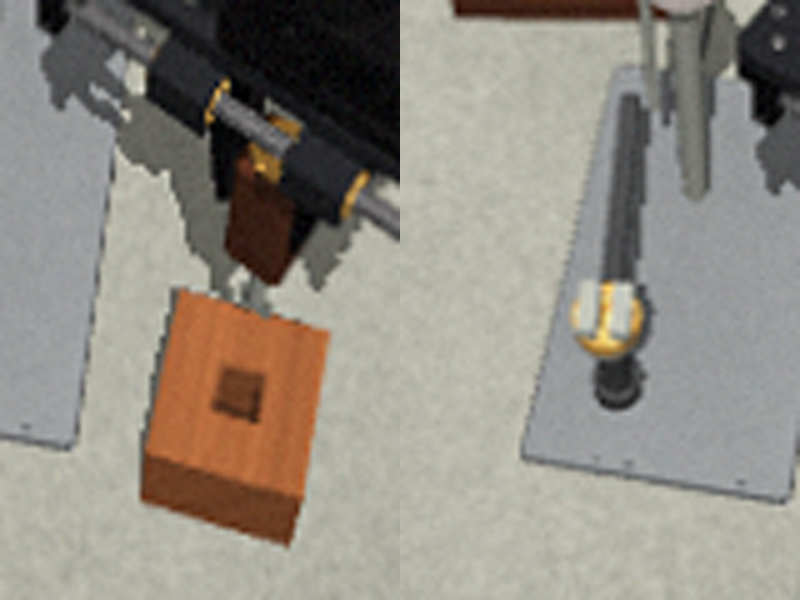

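The side view shows the slot at crop (607,310), the arm still locked. The driver's blade is only just visible at crop (255,300). I'll zoom in with the predicted outlines for both blade directions.

```bash
python3 - <<'E'
from h import *
d=load('s4'); T=np.array([.4321,.3776,.146])
u0,v0=(proj(d,T)).astype(int)-[20,20]
im=cv2.resize(d['image'][v0:v0+40,u0:u0+40],(600,600),interpolation=cv2.INTER_CUBIC)
out=cv2.convertScaleAbs(im,alpha=1.5,beta=10)
print(proj(d,T),proj(d,T+[0,0,.016]),proj(d,T+[0,0,.052]))
for a in (56.4,146.4):
    e=np.array([np.cos(np.radians(a)),np.sin(np.radians(a)),0])*.007
    print(a,[((proj(d,T+p)-[u0,v0]+.5)*15).round() for p in(e,-e,e+[0,0,.016],-e+[0,0,.016])])
cv2.imwrite('pics/m5.png',out)
E
```

```text
[305.01692395 330.4559263 ] [305.63770672 327.20718769] [307.10991168 319.4806475 ]
56.4 [array([280., 355.]), array([335., 274.]), array([289., 307.]), array([344., 225.])]
146.4 [array([352., 343.]), array([264., 286.]), array([362., 295.]), array([273., 237.])]
```

View pics/m5.png

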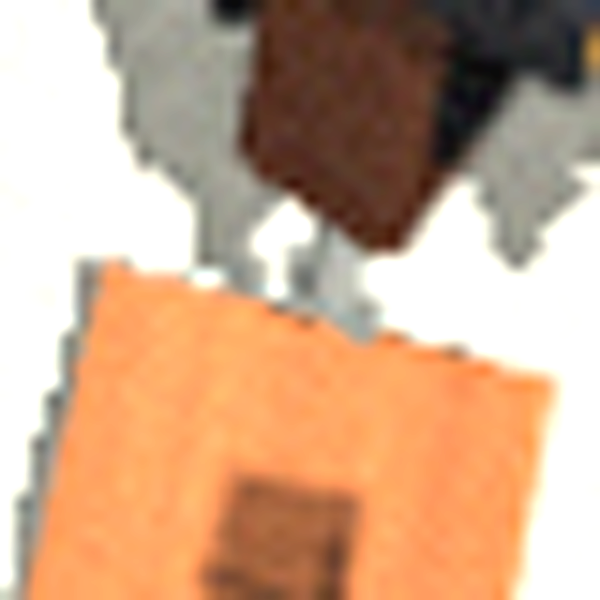

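The lower edge of the blade runs down to the right, from (300,310) to (375,340). That fits a blade direction of 146°, which lies along the jaws. Next I'll move over the lock, turn -57° and check there.

Request:
{"api": "arm_command", "payload": {
  "increments": [
    {"dx":1.5,"dy":-0.5,"dz":0.5,"rx":0,"ry":0,"rz":-8},
    {"dx":3.5,"dy":-1,"dz":1,"rx":0,"ry":0,"rz":-16},
    {"dx":6,"dy":-1.7,"dz":1,"rx":0,"ry":0,"rz":-24},
    {"dx":8.5,"dy":-2.5,"dz":1,"rx":0,"ry":0,"rz":-32},
    {"dx":11,"dy":-3.2,"dz":1,"rx":0,"ry":0,"rz":-40},
    {"dx":13.5,"dy":-4,"dz":1,"rx":0,"ry":0,"rz":-48},
    {"dx":15.4,"dy":-4.6,"dz":0.5,"rx":0,"ry":0,"rz":-57},
    {"dx":15.4,"dy":-4.6,"dz":0,"rx":0,"ry":0,"rz":-57}
  ]
}}

```text
time: 6.4
tcp_pos: [0.5851, 0.33, 0.2562]
tcp_rot: [1.0, -0.005, -0.002, 0.001]
contact_force: [0.1, 0.6, -0.1]
gripper_width: 0.272
```

```bash
python3 - <<'E'
from h import *
c1=lambda p:(105+(p[0]+.5)/5-.5,175+(p[1]+.5)/5-.5)
s=load('top0')
for z in(.06,.08,.1):
  a,b=at(s,*c1((190,87)),z),at(s,*c1((340,89)),z); print('arm dir',np.degrees(np.arctan2(*(a-b)[1::-1])))
st=arm.read_state(); print(st['time'],st['tcp_pos'],R.from_quat(st['tcp_rot']).as_matrix().round(3).tolist(),st['joints'].round(3))
w=cam('wrist'); save(w,'w6'); d=cam('side'); save(d,'s6')
q=proj(d,[.586,.3315,.12]); u,v=(q-[20,25]).astype(int); print(u,v)
b=d['image'][v:v+50,u:u+40]
cv2.imwrite('pics/m6.png',cv2.convertScaleAbs(cv2.resize(b,(480,600),interpolation=cv2.INTER_CUBIC),alpha=1.3))
E
```

```text
arm dir 89.06730519108486
arm dir 89.06730519108487
arm dir 89.06730519108488
6.4 [0.58514889 0.32996888 0.25618778] [[1.0, -0.011, -0.003], [-0.011, -1.0, -0.001], [-0.003, 0.001, -1.0]] [0.434 0.163 1.578 0.    1.403 2.015]
213 287
```

View pics/m6.png

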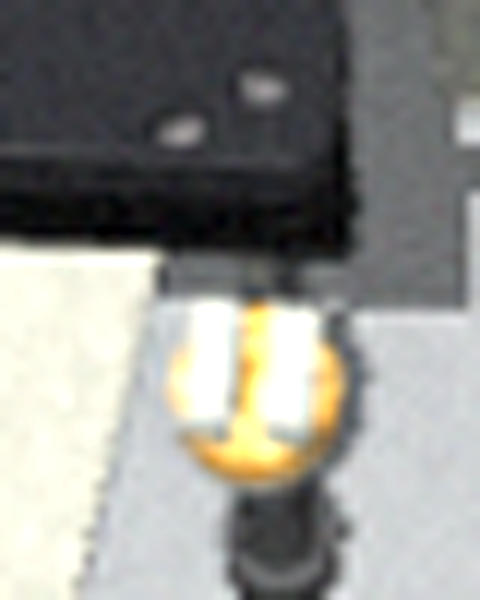

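```bash
python3 - <<'E'
from h import *
d=load('s6'); w=load('w6')
print('slot side',at(d,233.5,317.3,.101), 'top',at(load('top0'),105+150.5/5-.5,175+87.5/5-.5,.101))
print(tri(d,(233.5,317.3),load('top0'),(105+150.5/5-.5,175+87.5/5-.5)))
T=np.array([.5851,.33,.2562-.1156])
for z in(0,.052,.114): print(proj(w,T+[0,0,z]))
print('lock',proj(w,[.586,.331,.101]))
u,v=proj(w,T).astype(int)
u0,v0=max(u-50,0),max(v-60,0); c=w['image'][v0:v0+90,u0:u0+100]; print(u0,v0,c.shape)
cv2.imwrite('pics/m7.png',cv2.convertScaleAbs(cv2.resize(c,None,fx=6.6,fy=6.6,interpolation=cv2.INTER_CUBIC),alpha=1.5,beta=10))
E
```

```text
slot side [0.58600505 0.33425029 0.101     ] top [0.58486813 0.33031015 0.101     ]
(array([0.58616074, 0.33186837, 0.0956773 ]), np.float64(0.0009064703097160341))
[256.25452007 192.32450171]
[256.44508109 212.88301757]
[256.82356137 253.81313868]
lock [255.1819849  180.28377718]
206 132 (90, 100, 3)
```

View pics/m7.png

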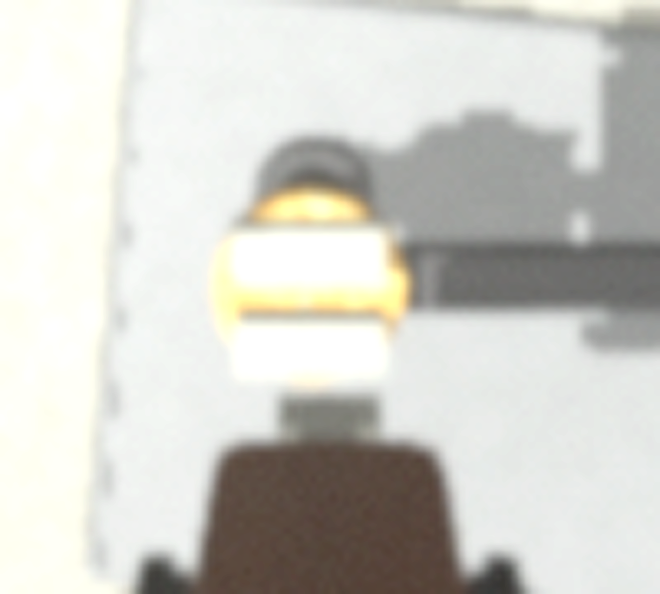

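The blade shows broadside at (330,398) and is parallel to the slot at (312,303), so the direction is confirmed.

```bash
python3 - <<'E'
from h import *
w=load('w6')
for z in(.099,.101,.103):print(at(w,206+312.5/6.6-.5,132+303.5/6.6-.5,z), at(w,206+330.5/6.6-.5,132+398.5/6.6-.5,z+.0396))
E
```

```text
[0.58852251 0.33341486 0.099     ] [0.58491822 0.33062157 0.1386    ]
[0.58903244 0.33339175 0.101     ] [0.5855329  0.33061631 0.1406    ]
[0.58954237 0.33336864 0.103     ] [0.58614758 0.33061106 0.1426    ]
```

Request:
{"api": "arm_command", "payload": {
  "increments": [
    {"dx":0.3,"dy":0.25,"dz":-0.5,"rx":0,"ry":0,"rz":0},
    {"dx":0.3,"dy":0.25,"dz":-1.3,"rx":0,"ry":0,"rz":0},
    {"dx":0.3,"dy":0.25,"dz":-2.1,"rx":0,"ry":0,"rz":0},
    {"dx":0.3,"dy":0.25,"dz":-2.9,"rx":0,"ry":0,"rz":0},
    {"dx":0.3,"dy":0.25,"dz":-3.5,"rx":0,"ry":0,"rz":0},
    {"dx":0.3,"dy":0.25,"dz":-4,"rx":0,"ry":0,"rz":0},
    {"dx":0.3,"dy":0.25,"dz":-4.2,"rx":0,"ry":0,"rz":0},
    {"dx":0.3,"dy":0.25,"dz":-4.2,"rx":0,"ry":0,"rz":0}
  ]
}}

```text
time: 7.5
tcp_pos: [0.5881, 0.3333, 0.2166]
tcp_rot: [1.0, -0.006, -0.0, 0.0]
contact_force: [-0.8, 0.5, 0.3]
gripper_width: 0.272
```

Request:
{"api": "arm_command", "payload": {
  "increments": [
    {"dx":0,"dy":0,"dz":-0.1,"rx":0,"ry":0,"rz":0},
    {"dx":0,"dy":0,"dz":-0.2,"rx":0,"ry":0,"rz":0},
    {"dx":0,"dy":0,"dz":-0.3,"rx":0,"ry":0,"rz":0},
    {"dx":0,"dy":0,"dz":-0.4,"rx":0,"ry":0,"rz":0},
    {"dx":0,"dy":0,"dz":-0.5,"rx":0,"ry":0,"rz":0},
    {"dx":0,"dy":0,"dz":-0.5,"rx":0,"ry":0,"rz":0},
    {"dx":0,"dy":0,"dz":-0.5,"rx":0,"ry":0,"rz":0},
    {"dx":0,"dy":0,"dz":-0.5,"rx":0,"ry":0,"rz":0}
  ]
}}

```text
time: 8.5
tcp_pos: [0.588, 0.3334, 0.2117]
tcp_rot: [1.0, -0.006, 0.0, -0.0]
contact_force: [-0.4, -0.2, -1.0]
gripper_width: 0.275
```

Request:
{"api": "arm_command", "payload": {
  "increments": [
    {"dx":0,"dy":0,"dz":-0.1,"rx":0,"ry":0,"rz":0},
    {"dx":0,"dy":0,"dz":-0.2,"rx":0,"ry":0,"rz":0},
    {"dx":0,"dy":0,"dz":-0.25,"rx":0,"ry":0,"rz":0},
    {"dx":0,"dy":0,"dz":-0.25,"rx":0,"ry":0,"rz":5},
    {"dx":0,"dy":0,"dz":-0.25,"rx":0,"ry":0,"rz":10},
    {"dx":0,"dy":0,"dz":-0.25,"rx":0,"ry":0,"rz":15},
    {"dx":0,"dy":0,"dz":-0.25,"rx":0,"ry":0,"rz":20},
    {"dx":0,"dy":0,"dz":-0.25,"rx":0,"ry":0,"rz":25}
  ]
}}

```text
time: 9.5
tcp_pos: [0.5884, 0.3336, 0.2092]
tcp_rot: [0.977, 0.212, 0.001, -0.0]
contact_force: [0.8, 1.4, -0.7]
gripper_width: 0.275
```

```bash
python3 -c "
from h import *
st=arm.read_state();print(st['tcp_pos'],st['torque'],st['contact_force'],st['joints'])"
```

```text
[0.58838316 0.33355087 0.2092126 ] [ 0.14809008 -0.12886155 -0.03130511] [ 0.78945861  1.43466611 -0.67731029] [4.36287648e-01 1.99145508e-01 1.61739563e+00 2.64023873e-04
 1.32372583e+00 1.57929289e+00]
```

Request:
{"api": "arm_command", "payload": {
  "increments": [
    {"dx":0,"dy":0,"dz":0,"rx":0,"ry":0,"rz":9},
    {"dx":0,"dy":0,"dz":0,"rx":0,"ry":0,"rz":18},
    {"dx":0,"dy":0,"dz":0,"rx":0,"ry":0,"rz":27},
    {"dx":0,"dy":0,"dz":0,"rx":0,"ry":0,"rz":36},
    {"dx":0,"dy":0,"dz":0,"rx":0,"ry":0,"rz":45},
    {"dx":0,"dy":0,"dz":0,"rx":0,"ry":0,"rz":54},
    {"dx":0,"dy":0,"dz":0,"rx":0,"ry":0,"rz":63},
    {"dx":0,"dy":0,"dz":0,"rx":0,"ry":0,"rz":68}
  ]
}}

```text
time: 10.5
tcp_pos: [0.5875, 0.3338, 0.2092]
tcp_rot: [0.691, 0.723, -0.0, -0.001]
contact_force: [-1.1, 1.5, -0.4]
gripper_width: 0.273
```

```bash
python3 -c "
from h import *
st=arm.read_state();print(st['tcp_pos'],st['torque'],st['contact_force'],st['joints'],R.from_quat(st['tcp_rot']).as_matrix().round(3).tolist())"
```

```text
[0.58749599 0.33384126 0.2091781 ] [ 0.15700261  0.39820871 -0.04801231] [-1.10106587  1.45247495 -0.42655554] [4.36721552e-01 1.98921863e-01 1.61771279e+00 1.59822856e-03
 1.32565712e+00 3.92048331e-01] [[-0.044, 0.999, -0.001], [0.999, 0.044, 0.001], [0.001, -0.001, -1.0]]
```

Request:
{"api": "arm_command", "payload": {
  "increments": [
    {"dx":0,"dy":0,"dz":0,"rx":0,"ry":0,"rz":1},
    {"dx":0,"dy":0,"dz":0,"rx":0,"ry":0,"rz":2},
    {"dx":0,"dy":0,"dz":0,"rx":0,"ry":0,"rz":3},
    {"dx":0,"dy":0,"dz":0,"rx":0,"ry":0,"rz":4},
    {"dx":0,"dy":0,"dz":0,"rx":0,"ry":0,"rz":4},
    {"dx":0,"dy":0,"dz":0,"rx":0,"ry":0,"rz":4},
    {"dx":0,"dy":0,"dz":0,"rx":0,"ry":0,"rz":4},
    {"dx":0,"dy":0,"dz":0,"rx":0,"ry":0,"rz":4}
  ]
}}

```text
time: 11.5
tcp_pos: [0.5879, 0.3334, 0.2091]
tcp_rot: [0.667, 0.745, 0.0, -0.0]
contact_force: [-3.4, 2.9, 0.1]
gripper_width: 0.273
```

```bash
python3 -c "
from h import *
st=arm.read_state();print(st['tcp_pos'],st['torque'],st['contact_force'],R.from_quat(st['tcp_rot']).as_matrix().round(3).tolist())
d=cam('side');save(d,'s8');c=d['image'][255:345,150:270];cv2.imwrite('pics/m8.png',cv2.resize(c,(800,600),interpolation=cv2.INTER_CUBIC))"
```

```text
[0.58793363 0.33342503 0.20909554] [0.78070599 1.07689995 0.03864308] [-3.41812776  2.94423654  0.06412364] [[-0.111, 0.994, -0.0], [0.994, 0.111, 0.0], [0.0, -0.0, -1.0]]
```

View pics/m8.png

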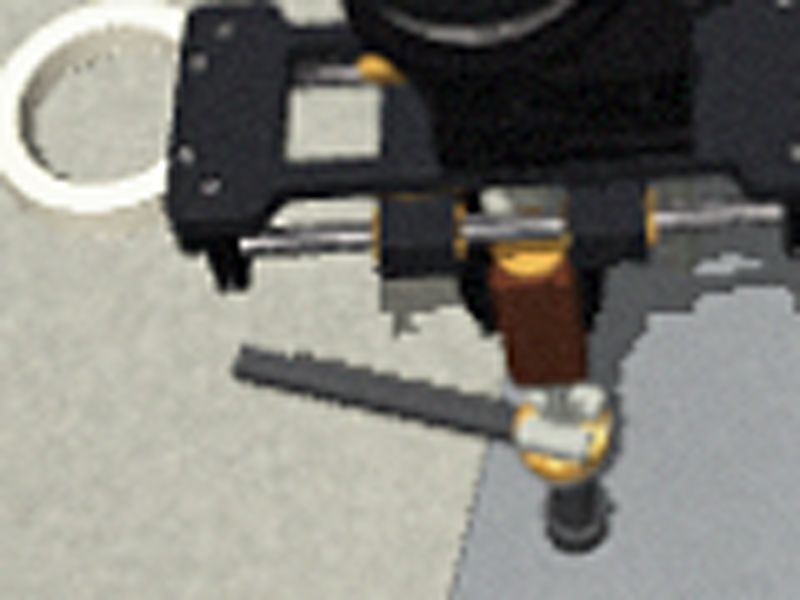

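The latch arm is swung aside, from (240,362) to (505,425), along the scale's +x. Next is a check of its angle.

```bash
python3 -c "
from h import *
d=load('s8');k=20/3
f=lambda x,y:(150+(x+.5)/k-.5,255+(y+.5)/k-.5)
for z in(.07,.08,.09):
  for A,B in(((240,362),(505,425)),((245,345),(520,405)),((236,376),(500,438))):
    a,b=at(d,*f(*A),z),at(d,*f(*B),z);v=a-b;print(z,np.degrees(np.arctan2(v[1],v[0])),np.linalg.norm(v[:2]))
"
```

```text
0.07 -11.045745645239638 0.09876964472749147
0.07 -10.068431989358661 0.1023470252109941
0.07 -10.81978691725717 0.09792343593198859
0.08 -11.045745645239638 0.09752968411732685
0.08 -10.068431989358642 0.1010621539311662
0.08 -10.819786917257137 0.09669409868264785
0.09 -11.045745645239649 0.09628972350716213
0.09 -10.068431989358631 0.09977728265133817
0.09 -10.819786917257137 0.09546476143330711
```

Request:
{"api": "arm_command", "payload": {
  "increments": [
    {"dx":0,"dy":0,"dz":0,"rx":0,"ry":0,"rz":1.5},
    {"dx":0,"dy":0,"dz":0,"rx":0,"ry":0,"rz":3},
    {"dx":0,"dy":0,"dz":0,"rx":0,"ry":0,"rz":4.5},
    {"dx":0,"dy":0,"dz":0,"rx":0,"ry":0,"rz":6},
    {"dx":0,"dy":0,"dz":0,"rx":0,"ry":0,"rz":7},
    {"dx":0,"dy":0,"dz":0,"rx":0,"ry":0,"rz":7},
    {"dx":0,"dy":0,"dz":0,"rx":0,"ry":0,"rz":7},
    {"dx":0,"dy":0,"dz":0,"rx":0,"ry":0,"rz":7}
  ]
}}

```text
time: 12.55
tcp_pos: [0.5879, 0.3333, 0.2091]
tcp_rot: [0.62, 0.785, -0.0, -0.0]
contact_force: [-3.5, 3.3, -0.8]
gripper_width: 0.276
```

```bash
python3 -c "
from h import *
st=arm.read_state();print(st['tcp_pos'],st['torque'],st['contact_force'],R.from_quat(st['tcp_rot']).as_matrix().round(3).tolist())
d=cam('side');save(d,'s9')
for n in('s8','s9'):
  im=load(n)['image'][255:345,150:270].astype(int)
  # arm dark pixels: bounded region
  g=im.sum(2);ys,xs=np.nonzero(g<270)
  m=(ys>46)&(ys<72)&(xs>33)&(xs<74)
  p=np.polyfit(xs[m],ys[m],1);a=at(load(n),150+36,255+np.polyval(p,36),.08);b=at(load(n),150+72,255+np.polyval(p,72),.08);v=a-b;print(m.sum(),np.degrees(np.arctan2(v[1],v[0])))
"
```

```text
[0.58790452 0.33330096 0.20910573] [ 0.6233668   1.21942584 -0.08579866] [-3.54891499  3.27046088 -0.81661487] [[-0.232, 0.973, -0.0], [0.973, 0.232, 0.0], [0.0, -0.0, -1.0]]
205 -6.442787437012617
212 -1.4139375449841023
```

Request:
{"api": "arm_command", "payload": {
  "increments": [
    {"dx":0,"dy":0,"dz":0,"rx":0,"ry":0,"rz":-4},
    {"dx":0,"dy":0,"dz":0,"rx":0,"ry":0,"rz":-9},
    {"dx":0,"dy":0,"dz":0,"rx":0,"ry":0,"rz":-9},
    {"dx":0,"dy":0,"dz":0.7,"rx":0,"ry":0,"rz":-9},
    {"dx":0,"dy":0,"dz":1.5,"rx":0,"ry":0,"rz":-9},
    {"dx":0,"dy":0,"dz":3,"rx":0,"ry":0,"rz":-9},
    {"dx":0,"dy":0,"dz":5,"rx":0,"ry":0,"rz":-9},
    {"dx":-1,"dy":0.3,"dz":6,"rx":0,"ry":0,"rz":-9}
  ]
}}

```text
time: 13.6
tcp_pos: [0.5788, 0.3365, 0.2722]
tcp_rot: [0.68, 0.733, 0.002, 0.001]
contact_force: [-0.3, -0.3, -1.6]
gripper_width: 0.271
```

Request:
{"api": "arm_command", "payload": {
  "increments": [
    {"dx":-2,"dy":0.5,"dz":0,"rx":0,"ry":0,"rz":-6},
    {"dx":-4.5,"dy":1,"dz":0,"rx":0,"ry":0,"rz":-12},
    {"dx":-7,"dy":2,"dz":0,"rx":0,"ry":0,"rz":-18},
    {"dx":-9.5,"dy":3,"dz":0,"rx":0,"ry":0,"rz":-24},
    {"dx":-12,"dy":3.7,"dz":0,"rx":0,"ry":0,"rz":-30},
    {"dx":-14,"dy":4.1,"dz":0,"rx":0,"ry":0,"rz":-36},
    {"dx":-14.7,"dy":4.1,"dz":0,"rx":0,"ry":0,"rz":-38},
    {"dx":-14.7,"dy":4.1,"dz":0,"rx":0,"ry":0,"rz":-38}
  ]
}}

```text
time: 14.6
tcp_pos: [0.4302, 0.3775, 0.2699]
tcp_rot: [0.881, 0.473, 0.0, -0.0]
contact_force: [0.1, 0.6, -1.2]
gripper_width: 0.273
```

```bash
python3 -c "
from h import *
st=arm.read_state();print(st['tcp_pos'],st['torque'],st['contact_force'],R.from_quat(st['tcp_rot']).as_matrix().round(3).tolist())
d=cam('side');save(d,'s10')
im=d['image'][255:345,150:270].astype(int)
g=im.sum(2);ys,xs=np.nonzero(g<270)
m=(ys>46)&(ys<72)&(xs>33)&(xs<74)
p=np.polyfit(xs[m],ys[m],1);a=at(d,150+36,255+np.polyval(p,36),.08);b=at(d,150+72,255+np.polyval(p,72),.08);v=a-b;print(m.sum(),np.degrees(np.arctan2(v[1],v[0])))
w=cam('wrist');save(w,'w10')
T=st['tcp_pos']-[0,0,.1156];u,v=proj(w,T).astype(int);c=w['image'][v-60:v+40,u-50:u+50];print(u-50,v-60)
cv2.imwrite('pics/m10.png',np.hstack([cv2.resize(cv2.convertScaleAbs(c,alpha=1.5),(400,400)),cv2.resize(d['image'][255:345,150:240],(400,400))]))
"
```

```text
[0.43018152 0.37752491 0.26989166] [-0.06355291  0.12370964 -0.01256663] [ 0.05275819  0.59067008 -1.19060122] [[0.553, 0.833, 0.001], [0.833, -0.553, 0.0], [0.001, 0.0, -1.0]]
204 -5.2291687605614525
204 133
```

View pics/m10.png

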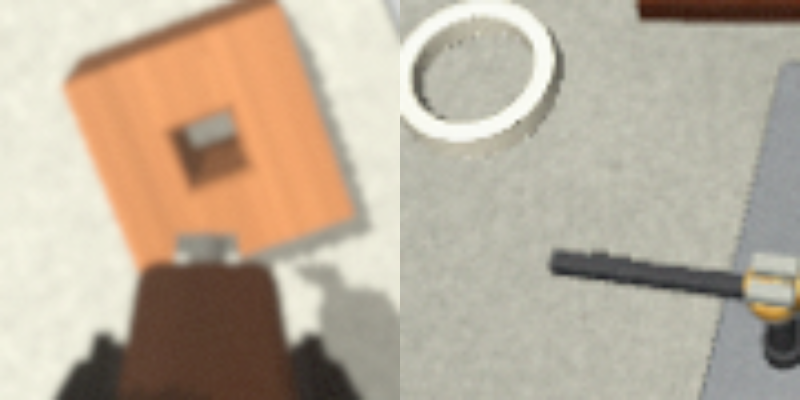

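The latch is now along the scale's +x, with the slot parallel to it, and is open. The stand hole is at (208,147) and the blade tip at (207,236). Next is the alignment.

```bash
python3 -c "
from h import *
w=load('w10')
print('hole',at(w,204+208.5/4-.5,133+147.5/4-.5,.06),'tip',at(w,204+207.5/4-.5,133+236.5/4-.5,.2699-.1156))
d=load('s10');k=400/90
f=lambda x,y:(150+(x-400+.5)/k-.5,255+(y+.5)/k-.5)
a,b=at(d,*f(560,262),.08),at(d,*f(745,287),.08);v=a-b;print(np.degrees(np.arctan2(v[1],v[0])))
"
```

```text
hole [0.43206381 0.37821083 0.06      ] tip [0.43183816 0.37845803 0.1543    ]
-5.215227551895927
```

Request:
{"api": "arm_command", "payload": {
  "increments": [
    {"dx":0,"dy":0,"dz":-2,"rx":0,"ry":0,"rz":0},
    {"dx":0,"dy":0,"dz":-5,"rx":0,"ry":0,"rz":0},
    {"dx":0,"dy":0,"dz":-8,"rx":0,"ry":0,"rz":0},
    {"dx":0,"dy":0,"dz":-10.5,"rx":0,"ry":0,"rz":0},
    {"dx":0,"dy":0,"dz":-12.5,"rx":0,"ry":0,"rz":0},
    {"dx":0,"dy":0,"dz":-13.8,"rx":0,"ry":0,"rz":0},
    {"dx":0,"dy":0,"dz":-14.5,"rx":0,"ry":0,"rz":0},
    {"dx":0,"dy":0,"dz":-14.5,"rx":0,"ry":0,"rz":0}
  ]
}}

```text
time: 15.7
tcp_pos: [0.4314, 0.3776, 0.1246]
tcp_rot: [0.881, 0.472, 0.001, -0.0]
contact_force: [-0.1, -1.2, -1.0]
gripper_width: 0.271
```

Request:
{"api": "arm_command", "payload": {
  "increments": [
    {"dx":0,"dy":0,"dz":0,"rx":0,"ry":0,"rz":0},
    {"dx":0,"dy":0,"dz":0,"rx":0,"ry":0,"rz":0},
    {"dx":0,"dy":0,"dz":0,"rx":0,"ry":0,"rz":0},
    {"dx":0,"dy":0,"dz":0,"rx":0,"ry":0,"rz":0},
    {"dx":0,"dy":0,"dz":0,"rx":0,"ry":0,"rz":0},
    {"dx":0,"dy":0,"dz":0,"rx":0,"ry":0,"rz":0},
    {"dx":0,"dy":0,"dz":0,"rx":0,"ry":0,"rz":0},
    {"dx":0,"dy":0,"dz":0,"rx":0,"ry":0,"rz":0}
  ],
  "gripper": 1
}}

```text
time: 16.7
tcp_pos: [0.431, 0.3773, 0.1241]
tcp_rot: [0.881, 0.472, -0.0, 0.0]
contact_force: [0.6, -0.2, -0.2]
gripper_width: 0.989
```

The tip is aligned and released. Next I lift off and check the stand and blanks numerically.

Request:
{"api": "arm_command", "payload": {
  "increments": [
    {"dx":0,"dy":0,"dz":1,"rx":0,"ry":0,"rz":0},
    {"dx":0,"dy":0,"dz":3,"rx":0,"ry":0,"rz":0},
    {"dx":0,"dy":0,"dz":6,"rx":0,"ry":0,"rz":0},
    {"dx":0,"dy":0,"dz":9,"rx":0,"ry":0,"rz":5},
    {"dx":0,"dy":0,"dz":12,"rx":0,"ry":0,"rz":15},
    {"dx":-1,"dy":-3,"dz":13,"rx":0,"ry":0,"rz":25},
    {"dx":-2,"dy":-7,"dz":13,"rx":0,"ry":0,"rz":35},
    {"dx":-3,"dy":-11,"dz":13,"rx":0,"ry":0,"rz":45}
  ]
}}

```text
time: 17.7
tcp_pos: [0.401, 0.2666, 0.2564]
tcp_rot: [0.631, 0.776, 0.001, 0.001]
contact_force: [-0.8, -1.1, 0.0]
gripper_width: 1.002
```

Request:
{"api": "arm_command", "payload": {
  "increments": [
    {"dx":0,"dy":-3,"dz":0,"rx":0,"ry":0,"rz":10},
    {"dx":0,"dy":-6,"dz":0,"rx":0,"ry":0,"rz":20},
    {"dx":0,"dy":-9,"dz":0,"rx":0,"ry":0,"rz":30},
    {"dx":0,"dy":-12,"dz":0,"rx":0,"ry":0,"rz":40},
    {"dx":0,"dy":-14,"dz":0,"rx":0,"ry":0,"rz":50},
    {"dx":0,"dy":-15,"dz":0,"rx":0,"ry":0,"rz":60},
    {"dx":0,"dy":-15,"dz":0,"rx":0,"ry":0,"rz":70},
    {"dx":0,"dy":-15,"dz":0,"rx":0,"ry":0,"rz":80}
  ]
}}

```text
time: 18.7
tcp_pos: [0.4014, 0.1171, 0.2562]
tcp_rot: [-0.014, 1.0, 0.0, 0.001]
contact_force: [-0.0, 0.5, 0.9]
gripper_width: 1.002
```

```bash
cat > det.py <<'E'
from h import *
def blobs(n='top',z=.066,s=None):
    s=s or cam(n); h=cv2.cvtColor(s['image'],cv2.COLOR_BGR2HSV)
    m=cv2.inRange(h,(9,70,170),(20,190,255))
    k,l,st,c=cv2.connectedComponentsWithStats(m)
    for i in range(1,k):
        if st[i,4]>120:
            pts=np.argwhere(l==i)[:,::-1].astype(np.float32); r=cv2.minAreaRect(pts); bx=cv2.boxPoints(r)
            P=np.array([at(s,*p,z)[:2] for p in bx]); e=np.roll(P,-1,0)-P
            print(n,st[i].tolist(),'c',at(s,*c[i],z)[:2].round(4),'rectc',P.mean(0).round(4),'len',np.linalg.norm(e,axis=1).round(3),'ang',np.degrees(np.arctan2(e[:2,1],e[:2,0])).round(1))
    return s
E
python3 - <<'E'
from det import *
blobs(s=load('top0')); save(blobs(),'t11'); save(blobs('side'),'s11')
st=arm.read_state();print(st['tcp_pos'],R.from_quat(st['tcp_rot']).as_matrix().round(3).tolist(),st['joints'].round(2))
E
```

```text
top [343, 98, 62, 54, 1827] c [ 0.8129 -0.4312] rectc [ 0.8144 -0.4319] len [0.118 0.227 0.117 0.223] ang [ -37.2 -127.9]
top [211, 163, 69, 8, 325] c [ 0.6725 -0.0102] rectc [ 0.6721 -0.0082] len [0.216 0.017 0.216 0.017] ang [ -88.2 -179.2]
top [286, 167, 76, 45, 2833] c [ 0.5946 -0.2568] rectc [ 0.5989 -0.2574] len [0.136 0.247 0.137 0.242] ang [ -3.2 -92.1]
top [211, 172, 70, 9, 329] c [ 0.642  -0.0108] rectc [ 0.6423 -0.0096] len [0.219 0.019 0.218 0.019] ang [ -87.3 -178.3]
top [211, 182, 70, 8, 344] c [ 0.6111 -0.0115] rectc [ 0.61   -0.0096] len [0.218 0.019 0.217 0.019] ang [ -88.1 -179. ]
top [212, 191, 70, 8, 347] c [ 0.5806 -0.0146] rectc [ 0.5799 -0.0126] len [0.217 0.018 0.216 0.018] ang [ -88.2 -179.1]
top [267, 221, 19, 20, 266] c [ 0.4684 -0.1029] rectc [ 0.4693 -0.1032] len [0.053 0.054 0.053 0.053] ang [ -11.9 -101.6]
top [225, 233, 20, 21, 282] c [0.4304 0.0253] rectc [0.4303 0.0252] len [0.053 0.054 0.053 0.054] ang [ -76.2 -166.1]
top [359, 247, 27, 17, 158] c [ 0.3859 -0.4024] rectc [ 0.3878 -0.4045] len [0.03  0.084 0.03  0.084] ang [ -21. -109.]
top [428, 251
[... 2320 characters left out ...]
52] rectc [ 0.4023 -1.0158] len [0.121 0.407 0.122 0.388] ang [ -87.1 -178.4]
side [166, 120, 53, 33, 907] c [ 0.8115 -0.3671] rectc [ 0.8083 -0.373 ] len [0.238 0.133 0.22  0.117] ang [-127.4  116.6]
side [221, 142, 62, 53, 1980] c [ 0.5895 -0.1908] rectc [ 0.5766 -0.2127] len [0.248 0.218 0.24  0.188] ang [-86.6 173.2]
side [115, 347, 18, 17, 127] c [0.8253 0.4198] rectc [0.825  0.4195] len [0.038 0.017 0.037 0.017] ang [-134.6  137.9]
side [366, 354, 146, 30, 1229] c [0.1442 0.419 ] rectc [0.1347 0.4247] len [0.334 0.034 0.325 0.03 ] ang [-174.2   74.8]
[0.40133118 0.11728731 0.25593787] [[-1.0, -0.023, 0.003], [-0.023, 1.0, 0.0], [-0.003, 0.0, -1.0]] [ 0.16 -0.43  2.12  0.    1.46 -1.44]
```

```bash
python3 - <<'E'
from h import *
t=load('t11'); w=cam('wrist'); save(w,'w11'); s=load('s11')
A=cv2.resize(t['image'][150:300,90:350],(520,300)); B=cv2.resize(w['image'],(400,300)); C=cv2.resize(s['image'][130:350,180:360],(280,300))
D=cv2.resize(w['image'][:230],(520,234))
cv2.imwrite('pics/m11.png',np.vstack([np.hstack([A,C]),np.hstack([B,cv2.resize(t['image'],(400,300))])]))
E
```

```text
(no output)
```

View pics/m11.png

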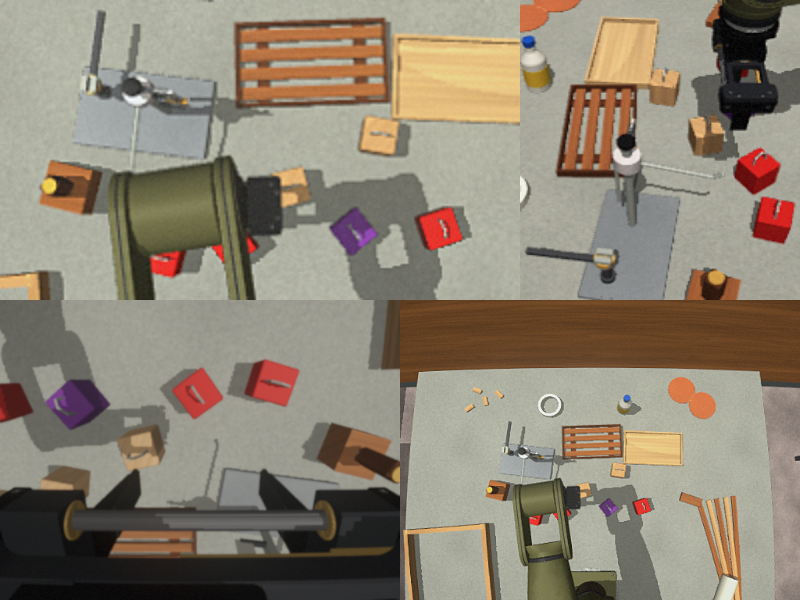

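B (now at (382,136)) has been knocked towards the tray. A is still in place at (295,187). The driver stands in its stand and the latch is open.

```bash
python3 - <<'E'
from h import *
w=load('w11'); t=load('t11')
print('A eye',at(w,147*1.28,135*1.28,.094)); print('B eye',at(t,90+382/2,150+132/2,.094),'ends',at(t,90+370/2,150+133/2,.09),at(t,90+393/2,150+133/2,.09))
h=cv2.cvtColor(w['image'],cv2.COLOR_BGR2HSV); m=cv2.inRange(h,(8,40,90),(22,200,255))
k,l,st,c=cv2.connectedComponentsWithStats(m)
for i in range(1,k):
    if st[i,4]>200: print(st[i],c[i],at(w,*c[i],.06))
E
```

```text
A eye [0.3978935  0.04708596 0.094     ]
B eye [ 0.51091568 -0.11686594  0.094     ] ends [ 0.50984423 -0.09890227  0.09      ] [ 0.50966752 -0.13404195  0.09      ]
[ 413  157   89   74 2389] [460.42737547 195.69526999] [0.42706407 0.37082188 0.06      ]
[ 149  158   63   62 2431] [178.82640889 189.96174414] [0.42759451 0.02736242 0.06      ]
[  52  212   64   41 1662] [ 85.78519856 229.67809868] [ 0.48273171 -0.09353022  0.06      ]
[417 260  13  47 226] [424.56637168 283.65044248] [0.55182457 0.34960532 0.06      ]
[ 142  295  200   35 3286] [209.91539866 312.24376141] [0.60211841 0.06080377 0.06      ]
```

Request:
{"api": "arm_command", "payload": {
  "increments": [
    {"dx":0.7,"dy":-2.3,"dz":-1,"rx":0,"ry":0,"rz":4},
    {"dx":1.5,"dy":-4.6,"dz":-2,"rx":0,"ry":0,"rz":8},
    {"dx":2.2,"dy":-7,"dz":-4,"rx":0,"ry":0,"rz":13},
    {"dx":2.9,"dy":-9.3,"dz":-7,"rx":0,"ry":0,"rz":13},
    {"dx":2.9,"dy":-9.3,"dz":-11,"rx":0,"ry":0,"rz":13},
    {"dx":2.9,"dy":-9.3,"dz":-15,"rx":0,"ry":0,"rz":13},
    {"dx":2.9,"dy":-9.3,"dz":-18,"rx":0,"ry":0,"rz":13},
    {"dx":2.9,"dy":-9.3,"dz":-19,"rx":0,"ry":0,"rz":13}
  ]
}}

```text
time: 19.85
tcp_pos: [0.429, 0.0244, 0.0628]
tcp_rot: [-0.124, 0.992, 0.0, -0.001]
contact_force: [-0.3, 0.0, -0.4]
gripper_width: 1.001
```

Request:
{"api": "arm_command", "payload": {
  "increments": [
    {"dx":0,"dy":0,"dz":0,"rx":0,"ry":0,"rz":0},
    {"dx":0,"dy":0,"dz":0,"rx":0,"ry":0,"rz":0},
    {"dx":0,"dy":0,"dz":0,"rx":0,"ry":0,"rz":0},
    {"dx":0,"dy":0,"dz":0,"rx":0,"ry":0,"rz":0},
    {"dx":0,"dy":0,"dz":0,"rx":0,"ry":0,"rz":0},
    {"dx":0,"dy":0,"dz":0,"rx":0,"ry":0,"rz":0},
    {"dx":0,"dy":0,"dz":0,"rx":0,"ry":0,"rz":0},
    {"dx":0,"dy":0,"dz":0,"rx":0,"ry":0,"rz":0}
  ],
  "gripper": -1
}}

```text
time: 20.85
tcp_pos: [0.4303, 0.0243, 0.0646]
tcp_rot: [-0.125, 0.992, 0.0, 0.0]
contact_force: [-2.0, 1.8, 4.7]
gripper_width: 0.567
```

Request:
{"api": "arm_command", "payload": {
  "increments": [
    {"dx":0,"dy":0,"dz":2,"rx":0,"ry":0,"rz":0},
    {"dx":0,"dy":0,"dz":5,"rx":0,"ry":0,"rz":0},
    {"dx":-0.5,"dy":1,"dz":9,"rx":0,"ry":0,"rz":-2},
    {"dx":-1.5,"dy":4,"dz":12,"rx":0,"ry":0,"rz":-6},
    {"dx":-3,"dy":8,"dz":12.6,"rx":0,"ry":0,"rz":-10},
    {"dx":-4,"dy":12,"dz":12.6,"rx":0,"ry":0,"rz":-14},
    {"dx":-4.9,"dy":16,"dz":12.6,"rx":0,"ry":0,"rz":-18},
    {"dx":-4.9,"dy":18,"dz":12.6,"rx":0,"ry":0,"rz":-21}
  ]
}}

```text
time: 21.85
tcp_pos: [0.3797, 0.2056, 0.1889]
tcp_rot: [0.058, 0.998, -0.0, -0.001]
contact_force: [-0.2, -1.3, -2.2]
gripper_width: 0.562
```

Request:
{"api": "arm_command", "payload": {
  "increments": [
    {"dx":0,"dy":1.5,"dz":0,"rx":0,"ry":0,"rz":0},
    {"dx":0,"dy":3,"dz":0,"rx":0,"ry":0,"rz":0},
    {"dx":0,"dy":4.2,"dz":0,"rx":0,"ry":0,"rz":0},
    {"dx":0,"dy":4.2,"dz":0,"rx":0,"ry":0,"rz":0},
    {"dx":0,"dy":4.2,"dz":0,"rx":0,"ry":0,"rz":0},
    {"dx":0,"dy":4.2,"dz":0,"rx":0,"ry":0,"rz":0},
    {"dx":0,"dy":4.2,"dz":0,"rx":0,"ry":0,"rz":0},
    {"dx":0,"dy":4.2,"dz":0,"rx":0,"ry":0,"rz":0}
  ]
}}

```text
time: 22.85
tcp_pos: [0.3811, 0.2461, 0.1902]
tcp_rot: [0.058, 0.998, 0.0, 0.0]
contact_force: [0.0, -0.3, -1.6]
gripper_width: 0.566
```

```bash
python3 - <<'E'
from h import *
st=arm.read_state();print(st['tcp_pos'],st['contact_force'],R.from_quat(st['tcp_rot']).as_matrix().round(3).tolist())
d=cam('side'); save(d,'s12'); w=cam('wrist'); save(w,'w12')
e=st['tcp_pos']+[0,0,.0274]; p=proj(d,e); print('eye',p,'seat',proj(d,[.4359,.2402,.203]))
u,v=(p-[70,30]).astype(int); u2,v2=(proj(w,e)-[60,100]).astype(int); v2=max(v2,0); print(u,v,u2,v2,proj(w,e),proj(w,[.4359,.2402,.203]))
a=d['image'][v:v+60,u:u+100];b=w['image'][v2:v2+120,u2:u2+120]
cv2.imwrite('pics/m12.png',np.hstack([cv2.resize(a,(500,300),interpolation=2),cv2.resize(b,(300,300),interpolation=2)]))
E
```

```text
[0.38106251 0.24614279 0.19020701] [ 0.03802257 -0.31567466 -1.63705121] [[-0.993, 0.116, 0.0], [0.116, 0.993, 0.0], [-0.0, 0.0, -1.0]]
eye [329.46154798 257.53126138] seat [303.10524646 258.34578421]
259 227 193 181 [253.28776472 281.24334342] [254.42217071 351.56904026]
```

View pics/m12.png

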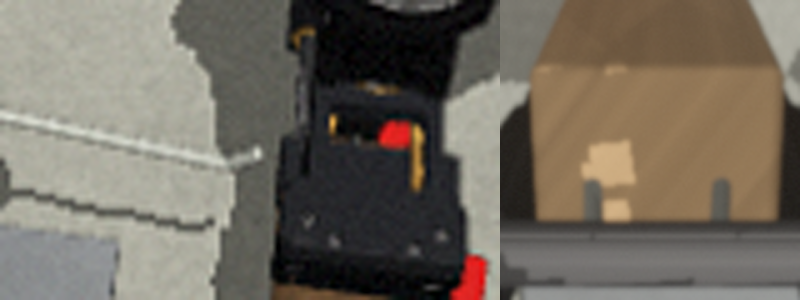

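The hook tip is at (258,153) and its lowest point at (228,165). The blank is held clear in front of it, with the eye legs at (592,200) and (721,200).

```bash
python3 - <<'E'
from h import *
d=load('s12'); t=load('top0')
print(at(d,259+228/5,227+164/5,.200),at(d,259+256/5,227+153/5,.211),proj(d,[.424,.2416,.211]))
E
```

```text
[0.43249021 0.24185167 0.2       ] [0.42133421 0.24315195 0.211     ] [308.92707447 256.96144625]
```

Request:
{"api": "arm_command", "payload": {
  "increments": [
    {"dx":0.7,"dy":-0.1,"dz":0,"rx":0,"ry":0,"rz":0},
    {"dx":1.4,"dy":-0.1,"dz":0,"rx":0,"ry":0,"rz":0},
    {"dx":2.1,"dy":-0.2,"dz":0,"rx":0,"ry":0,"rz":0},
    {"dx":2.8,"dy":-0.3,"dz":0,"rx":0,"ry":0,"rz":0},
    {"dx":3.5,"dy":-0.4,"dz":0,"rx":0,"ry":0,"rz":0},
    {"dx":4.2,"dy":-0.4,"dz":0,"rx":0,"ry":0,"rz":0},
    {"dx":4.9,"dy":-0.5,"dz":0,"rx":0,"ry":0,"rz":0},
    {"dx":5.3,"dy":-0.5,"dz":0,"rx":0,"ry":0,"rz":0}
  ]
}}

```text
time: 23.95
tcp_pos: [0.4345, 0.2413, 0.1901]
tcp_rot: [0.058, 0.998, -0.0, -0.0]
contact_force: [-0.7, 0.2, -1.8]
gripper_width: 0.565
```

Request:
{"api": "arm_command", "payload": {
  "increments": [
    {"dx":0,"dy":0,"dz":-0.5,"rx":0,"ry":0,"rz":0},
    {"dx":0,"dy":0,"dz":-1,"rx":0,"ry":0,"rz":0},
    {"dx":0,"dy":0,"dz":-1.5,"rx":0,"ry":0,"rz":0},
    {"dx":0,"dy":0,"dz":-2,"rx":0,"ry":0,"rz":0},
    {"dx":0,"dy":0,"dz":-2.5,"rx":0,"ry":0,"rz":0},
    {"dx":0,"dy":0,"dz":-3,"rx":0,"ry":0,"rz":0},
    {"dx":0,"dy":0,"dz":-3,"rx":0,"ry":0,"rz":0},
    {"dx":0,"dy":0,"dz":-3,"rx":0,"ry":0,"rz":0}
  ]
}}

```text
time: 24.95
tcp_pos: [0.4341, 0.2413, 0.1603]
tcp_rot: [0.058, 0.998, 0.0, 0.0]
contact_force: [-0.1, -0.6, -1.7]
gripper_width: 0.565
```

```bash
cat > ptr.py <<'E'
from h import *
# dark pointer / hook motion: difference of side image against reference with hook at rest
import sys
E
python3 - <<'E'
from h import *
st=arm.read_state();print(st['tcp_pos'],st['contact_force'])
d=cam('side'); save(d,'s13'); r=load('s12')
print('hook base rest',proj(d,[.5303,.2292,.219]),'d30',proj(d,[.5303,.2292,.189]))
# bar row at several columns along hook, bright vs bg
for n,x in(('s12',r),('s13',d)):
    g=x['image'].astype(int).sum(2)
    print(n,[(u,(240+np.argmax(g[240:280,u])),g[240:280,u].max()) for u in(266,272,278,284,290,296)])
E
```

```text
[0.43410048 0.24131519 0.16031766] [-0.12047992 -0.61257973 -1.74739627]
hook base rest [259.8558214 248.6692905] d30 [260.0725187  256.47319624]
s12 [(266, np.int64(251), np.int64(634)), (272, np.int64(252), np.int64(607)), (278, np.int64(253), np.int64(605)), (284, np.int64(255), np.int64(629)), (290, np.int64(256), np.int64(602)), (296, np.int64(257), np.int64(617))]
s13 [(266, np.int64(256), np.int64(642)), (272, np.int64(257), np.int64(603)), (278, np.int64(258), np.int64(595)), (284, np.int64(260), np.int64(614)), (290, np.int64(255), np.int64(296)), (296, np.int64(258), np.int64(271))]
```

Request:
{"api": "arm_command", "payload": {
  "increments": [
    {"dx":0,"dy":0,"dz":-0.5,"rx":0,"ry":0,"rz":0},
    {"dx":0,"dy":0,"dz":-1,"rx":0,"ry":0,"rz":0},
    {"dx":0,"dy":0,"dz":-1.5,"rx":0,"ry":0,"rz":0},
    {"dx":0,"dy":0,"dz":-2,"rx":0,"ry":0,"rz":0},
    {"dx":0,"dy":0,"dz":-2.4,"rx":0,"ry":0,"rz":0},
    {"dx":0,"dy":0,"dz":-2.8,"rx":0,"ry":0,"rz":0},
    {"dx":0,"dy":0,"dz":-2.8,"rx":0,"ry":0,"rz":0},
    {"dx":0,"dy":0,"dz":-2.8,"rx":0,"ry":0,"rz":0}
  ]
}}

```text
time: 26.0
tcp_pos: [0.4339, 0.2411, 0.1321]
tcp_rot: [0.058, 0.998, -0.0, -0.0]
contact_force: [0.5, -2.2, 0.2]
gripper_width: 0.568
```

Request:
{"api": "arm_command", "payload": {
  "increments": [
    {"dx":0,"dy":0,"dz":0,"rx":0,"ry":0,"rz":0},
    {"dx":0,"dy":0,"dz":0,"rx":0,"ry":0,"rz":0},
    {"dx":0,"dy":0,"dz":0.3,"rx":0,"ry":0,"rz":0},
    {"dx":0,"dy":0,"dz":1.5,"rx":0,"ry":0,"rz":0},
    {"dx":0,"dy":0,"dz":3.5,"rx":0,"ry":0,"rz":0},
    {"dx":0,"dy":0,"dz":6,"rx":0,"ry":0,"rz":0},
    {"dx":0,"dy":0,"dz":9,"rx":0,"ry":0,"rz":0},
    {"dx":0,"dy":0,"dz":12,"rx":0,"ry":0,"rz":0}
  ],
  "gripper": 1
}}

```text
time: 27.0
tcp_pos: [0.434, 0.2414, 0.2542]
tcp_rot: [0.058, 0.998, 0.0, 0.0]
contact_force: [-0.1, 0.1, 0.2]
gripper_width: 1.001
```

Request:
{"api": "arm_command", "payload": {
  "increments": [
    {"dx":-1,"dy":0,"dz":1,"rx":0,"ry":0,"rz":0},
    {"dx":-2,"dy":0,"dz":2,"rx":0,"ry":0,"rz":0},
    {"dx":-4,"dy":0,"dz":3,"rx":0,"ry":0,"rz":0},
    {"dx":-4,"dy":0,"dz":3,"rx":0,"ry":0,"rz":0},
    {"dx":-4,"dy":0,"dz":3,"rx":0,"ry":0,"rz":0},
    {"dx":-4,"dy":0,"dz":3,"rx":0,"ry":0,"rz":0},
    {"dx":-4,"dy":0,"dz":3,"rx":0,"ry":0,"rz":0},
    {"dx":-4,"dy":0,"dz":3,"rx":0,"ry":0,"rz":0}
  ]
}}

```text
time: 28.0
tcp_pos: [0.3942, 0.2413, 0.2819]
tcp_rot: [0.058, 0.998, -0.0, -0.0]
contact_force: [0.2, -0.3, 0.1]
gripper_width: 1.002
```

Request:
{"api": "arm_command", "payload": {
  "increments": [
    {"dx":0,"dy":0,"dz":0,"rx":0,"ry":0,"rz":0},
    {"dx":0,"dy":0,"dz":0,"rx":0,"ry":0,"rz":0},
    {"dx":0,"dy":0,"dz":0,"rx":0,"ry":0,"rz":0},
    {"dx":0,"dy":0,"dz":0,"rx":0,"ry":0,"rz":0},
    {"dx":0,"dy":0,"dz":0,"rx":0,"ry":0,"rz":0},
    {"dx":0,"dy":0,"dz":0,"rx":0,"ry":0,"rz":0},
    {"dx":0,"dy":0,"dz":0,"rx":0,"ry":0,"rz":0},
    {"dx":0,"dy":0,"dz":0,"rx":0,"ry":0,"rz":0}
  ]
}}

```text
time: 29.0
tcp_pos: [0.394, 0.2413, 0.2821]
tcp_rot: [0.058, 0.998, -0.0, -0.0]
contact_force: [0.2, -0.3, 0.4]
gripper_width: 1.001
```

```bash
cat > ptr.py <<'E'
from h import *
def bar(d):
    "sub-pixel row of the hook bar near its root in the side view, by columns"
    g=d['image'].astype(float).sum(2); o=[]
    for u in range(262,286,3):
        c=g[238:285,u-1:u+2].mean(1); i=int(np.argmax(c)); i=min(max(i,1),len(c)-2)
        k=np.clip(c[max(i-2,0):i+3]-np.median(c),0,None); o.append(238+(np.arange(max(i-2,0),i+3)[:len(k)]*k).sum()/k.sum())
    return np.array(o)
r=bar(load('s12'))
def depth(d):
    b=bar(d); px=(proj(d,[.51,.2315,.216-.05])-proj(d,[.51,.2315,.216]))[1]/50
    dd=(b-r)/px; return dd.round(1),np.median(dd)
E
python3 - <<'E'
from ptr import *
print('held at 15:',depth(load('s13')))
d=cam('side'); save(d,'s14'); print(depth(d))
st=arm.read_state();print(st['time'],st['tcp_pos'])
m=cv2.inRange(cv2.cvtColor(d['image'],cv2.COLOR_BGR2HSV),(8,70,90),(22,200,255)); k,l,s,c=cv2.connectedComponentsWithStats(m)
for i in range(1,k):
    if s[i,4]>100 and 240<c[i,0]<350 and c[i,1]>180: print(s[i],c[i])
print('block top centre dry',proj(d,[.434,.2413,.177-.032]),'damp',proj(d,[.434,.2413,.177-.055]))
E
```

```text
held at 15: (array([19. , 19.2, 19.2, 19. , 19. , 18.6, 18.7, 18.9]), np.float64(18.97908979787627))
(array([53.2, 52. , 52.2, 52. , 51.9, 52.2, 52.1, 52.1]), np.float64(52.10164187787066))
29.05 [0.39400347 0.24131356 0.28215389]
[ 207  142   76  114 4212] [241.93281102 193.65384615]
[288 269  26  33 659] [300.4430956  286.27162367]
[ 284  327   38   47 1113] [302.46720575 351.11230907]
block top centre dry [302.12229895 272.96430006] damp [301.42839567 278.17939862]
```

The bar reads about 52 mm of travel, well past the 43 mm mark, so blank A is damp and goes on the rack. Next is the regrasp.

Request:
{"api": "arm_command", "payload": {
  "increments": [
    {"dx":2,"dy":0,"dz":0,"rx":0,"ry":0,"rz":0},
    {"dx":4,"dy":0,"dz":-0.5,"rx":0,"ry":0,"rz":0},
    {"dx":4,"dy":0,"dz":-4,"rx":0,"ry":0,"rz":0},
    {"dx":4,"dy":0,"dz":-8,"rx":0,"ry":0,"rz":0},
    {"dx":4,"dy":0,"dz":-12,"rx":0,"ry":0,"rz":0},
    {"dx":4,"dy":0,"dz":-14.5,"rx":0,"ry":0,"rz":0},
    {"dx":4,"dy":0,"dz":-15.7,"rx":0,"ry":0,"rz":0},
    {"dx":4,"dy":0,"dz":-15.7,"rx":0,"ry":0,"rz":0}
  ]
}}

```text
time: 30.05
tcp_pos: [0.4338, 0.2412, 0.1248]
tcp_rot: [0.058, 0.998, -0.0, -0.0]
contact_force: [0.8, -0.2, 0.7]
gripper_width: 0.997
```

```bash
python3 - <<'E'
from ptr import *
d=cam('side'); save(d,'s15'); print(depth(d)); st=arm.read_state();print(st['time'],st['tcp_pos'],st['contact_force'])
E
```

```text
(array([53.3, 52.3, 52.5, 51.8, 52. , 52.2, 52.1, 50.7]), np.float64(52.10403374252504))
30.1 [0.43442716 0.24149558 0.12582191] [-0.28797408  0.06702797  0.56139542]
```

Request:
{"api": "arm_command", "payload": {
  "increments": [
    {"dx":0,"dy":0,"dz":0,"rx":0,"ry":0,"rz":0},
    {"dx":0,"dy":0,"dz":0,"rx":0,"ry":0,"rz":0},
    {"dx":0,"dy":0,"dz":0,"rx":0,"ry":0,"rz":0},
    {"dx":0,"dy":0,"dz":0,"rx":0,"ry":0,"rz":0},
    {"dx":0,"dy":0,"dz":0,"rx":0,"ry":0,"rz":0},
    {"dx":0,"dy":0,"dz":0,"rx":0,"ry":0,"rz":0},
    {"dx":0,"dy":0,"dz":0,"rx":0,"ry":0,"rz":0},
    {"dx":0,"dy":0,"dz":0,"rx":0,"ry":0,"rz":0}
  ],
  "gripper": -1
}}

```text
time: 31.1
tcp_pos: [0.434, 0.2412, 0.1251]
tcp_rot: [0.058, 0.998, -0.0, -0.0]
contact_force: [-0.2, -0.9, 1.5]
gripper_width: 0.567
```

Request:
{"api": "arm_command", "payload": {
  "increments": [
    {"dx":0,"dy":0,"dz":1,"rx":0,"ry":0,"rz":0},
    {"dx":0,"dy":0,"dz":2,"rx":0,"ry":0,"rz":0},
    {"dx":0,"dy":0,"dz":3,"rx":0,"ry":0,"rz":0},
    {"dx":0,"dy":0,"dz":4,"rx":0,"ry":0,"rz":0},
    {"dx":0,"dy":0,"dz":5,"rx":0,"ry":0,"rz":0},
    {"dx":0,"dy":0,"dz":6,"rx":0,"ry":0,"rz":0},
    {"dx":0,"dy":0,"dz":6.7,"rx":0,"ry":0,"rz":0},
    {"dx":0,"dy":0,"dz":6.7,"rx":0,"ry":0,"rz":0}
  ]
}}

```text
time: 32.1
tcp_pos: [0.4344, 0.2415, 0.1929]
tcp_rot: [0.058, 0.998, 0.0, 0.001]
contact_force: [0.1, 0.8, -2.4]
gripper_width: 0.566
```

```bash
python3 - <<'E'
from ptr import *
d=cam('side'); save(d,'s16'); print(depth(d)); st=arm.read_state();print(st['time'],st['tcp_pos'],st['contact_force'])
E
```

```text
(array([-0. , -0. , -0.1,  0. ,  0.1, -0.1,  0.2,  1.2]), np.float64(-0.005304776100337458))
32.15 [0.43407921 0.24136428 0.19228951] [ 0.2702774  -0.26200625 -3.36516288]
```

Request:
{"api": "arm_command", "payload": {
  "increments": [
    {"dx":-0.7,"dy":0.1,"dz":0,"rx":0,"ry":0,"rz":0},
    {"dx":-1.4,"dy":0.1,"dz":0,"rx":0,"ry":0,"rz":0},
    {"dx":-2.1,"dy":0.2,"dz":0,"rx":0,"ry":0,"rz":0},
    {"dx":-2.8,"dy":0.3,"dz":0,"rx":0,"ry":0,"rz":0},
    {"dx":-3.5,"dy":0.4,"dz":0,"rx":0,"ry":0,"rz":0},
    {"dx":-4.5,"dy":0.5,"dz":0,"rx":0,"ry":0,"rz":0},
    {"dx":-5.5,"dy":0.5,"dz":0,"rx":0,"ry":0,"rz":0},
    {"dx":-6,"dy":0.5,"dz":0,"rx":0,"ry":0,"rz":0}
  ]
}}

```text
time: 33.15
tcp_pos: [0.3733, 0.2463, 0.1921]
tcp_rot: [0.058, 0.998, 0.0, 0.0]
contact_force: [0.3, 0.5, -1.6]
gripper_width: 0.565
```

Request:
{"api": "arm_command", "payload": {
  "increments": [
    {"dx":0,"dy":-2,"dz":0,"rx":0,"ry":0,"rz":0},
    {"dx":0,"dy":-5,"dz":0,"rx":0,"ry":0,"rz":0},
    {"dx":0,"dy":-8.5,"dz":0,"rx":0,"ry":0,"rz":0},
    {"dx":0,"dy":-12,"dz":0,"rx":0,"ry":0,"rz":2},
    {"dx":1,"dy":-15.5,"dz":0,"rx":0,"ry":0,"rz":4},
    {"dx":3,"dy":-19,"dz":0,"rx":0,"ry":0,"rz":6},
    {"dx":6,"dy":-22,"dz":0,"rx":0,"ry":0,"rz":7},
    {"dx":9.5,"dy":-24,"dz":0,"rx":0,"ry":0,"rz":7}
  ]
}}

```text
time: 34.15
tcp_pos: [0.4697, 0.0049, 0.1925]
tcp_rot: [-0.002, 1.0, -0.0, 0.0]
contact_force: [0.5, 0.5, -1.5]
gripper_width: 0.566
```

Request:
{"api": "arm_command", "payload": {
  "increments": [
    {"dx":4,"dy":-1,"dz":0,"rx":0,"ry":0,"rz":0},
    {"dx":8,"dy":-1.6,"dz":0,"rx":0,"ry":0,"rz":0},
    {"dx":12,"dy":-1.6,"dz":0,"rx":0,"ry":0,"rz":0},
    {"dx":15,"dy":-1.6,"dz":-1,"rx":0,"ry":0,"rz":0},
    {"dx":16.6,"dy":-1.6,"dz":-4,"rx":0,"ry":0,"rz":0},
    {"dx":16.6,"dy":-1.6,"dz":-7,"rx":0,"ry":0,"rz":0},
    {"dx":16.6,"dy":-1.6,"dz":-9,"rx":0,"ry":0,"rz":0},
    {"dx":16.6,"dy":-1.6,"dz":-9.5,"rx":0,"ry":0,"rz":0}
  ]
}}

```text
time: 35.15
tcp_pos: [0.6339, -0.0096, 0.0953]
tcp_rot: [-0.003, 1.0, 0.0, -0.002]
contact_force: [-0.0, 0.2, -1.5]
gripper_width: 0.566
```

Request:
{"api": "arm_command", "payload": {
  "increments": [
    {"dx":0,"dy":0,"dz":-0.5,"rx":0,"ry":0,"rz":0},
    {"dx":0,"dy":0,"dz":-0.9,"rx":0,"ry":0,"rz":0},
    {"dx":0,"dy":0,"dz":-1.2,"rx":0,"ry":0,"rz":0},
    {"dx":0,"dy":0,"dz":-1.5,"rx":0,"ry":0,"rz":0},
    {"dx":0,"dy":0,"dz":-1.8,"rx":0,"ry":0,"rz":0},
    {"dx":0,"dy":0,"dz":-1.8,"rx":0,"ry":0,"rz":0},
    {"dx":0,"dy":0,"dz":-1.8,"rx":0,"ry":0,"rz":0},
    {"dx":0,"dy":0,"dz":-1.8,"rx":0,"ry":0,"rz":0}
  ]
}}

```text
time: 36.15
tcp_pos: [0.6352, -0.0097, 0.0793]
tcp_rot: [-0.003, 1.0, -0.0, 0.0]
contact_force: [0.6, -0.5, -1.5]
gripper_width: 0.567
```

Request:
{"api": "arm_command", "payload": {
  "increments": [
    {"dx":0,"dy":0,"dz":0,"rx":0,"ry":0,"rz":0},
    {"dx":0,"dy":0,"dz":0,"rx":0,"ry":0,"rz":0},
    {"dx":0,"dy":0,"dz":0,"rx":0,"ry":0,"rz":0},
    {"dx":0,"dy":0,"dz":0,"rx":0,"ry":0,"rz":0},
    {"dx":0,"dy":0,"dz":1,"rx":0,"ry":0,"rz":0},
    {"dx":0,"dy":0,"dz":4,"rx":0,"ry":0,"rz":0},
    {"dx":0,"dy":0,"dz":9,"rx":0,"ry":0,"rz":0},
    {"dx":0,"dy":0,"dz":15,"rx":0,"ry":0,"rz":0}
  ],
  "gripper": 1
}}

```text
time: 37.15
tcp_pos: [0.6342, -0.0096, 0.2301]
tcp_rot: [-0.003, 1.0, 0.0, -0.001]
contact_force: [0.5, 0.3, 0.1]
gripper_width: 1.001
```

Request:
{"api": "arm_command", "payload": {
  "increments": [
    {"dx":-4,"dy":3,"dz":0,"rx":0,"ry":0,"rz":0},
    {"dx":-8,"dy":6,"dz":0,"rx":0,"ry":0,"rz":0},
    {"dx":-13,"dy":9,"dz":0,"rx":0,"ry":0,"rz":0},
    {"dx":-18,"dy":12,"dz":0,"rx":0,"ry":0,"rz":0},
    {"dx":-22,"dy":15,"dz":0,"rx":0,"ry":0,"rz":0},
    {"dx":-25,"dy":18,"dz":0,"rx":0,"ry":0,"rz":0},
    {"dx":-25,"dy":19,"dz":0,"rx":0,"ry":0,"rz":0},
    {"dx":-25,"dy":19,"dz":0,"rx":0,"ry":0,"rz":0}
  ]
}}

```text
time: 38.15
tcp_pos: [0.3855, 0.1806, 0.2299]
tcp_rot: [-0.004, 1.0, 0.0, 0.001]
contact_force: [0.2, -0.3, 0.5]
gripper_width: 1.002
```

```bash
python3 - <<'E'
from det import *
t=cam('top'); save(t,'t17'); d=cam('side'); save(d,'s17'); h=cv2.cvtColor(t['image'],cv2.COLOR_BGR2HSV)
m=cv2.inRange(h,(9,60,190),(22,150,255))
g=t['image'].astype(int)
# show mean colours: block old, tray, slat
for n,P in(('B?',[.511,-.117,.066]),('rack A',[.634,-.0096,.078]),('tray',[.6,-.27,.006]),('table',[.45,-.2,0])):
    u,v=proj(t,P).astype(int); print(n,u,v,h[v-6:v+7:3,u-6:u+7:3].reshape(-1,3).tolist()[::2])
E
```

```text
B? 280 216 [[19, 116, 238], [18, 123, 237], [16, 110, 183], [17, 120, 233], [17, 125, 223], [16, 120, 228], [34, 25, 143], [18, 124, 236], [17, 121, 227], [18, 124, 235], [17, 125, 225], [18, 122, 230], [17, 122, 238]]
rack A 245 177 [[19, 117, 237], [16, 124, 229], [18, 124, 231], [17, 93, 231], [18, 90, 201], [17, 122, 236], [16, 136, 174], [15, 121, 184], [17, 123, 224], [18, 118, 230], [17, 124, 233], [18, 123, 234], [17, 122, 239]]
tray 324 191 [[20, 115, 232], [20, 114, 235], [20, 109, 235], [23, 99, 235], [21, 103, 236], [20, 108, 234], [20, 115, 233], [20, 112, 235], [18, 114, 224], [19, 113, 232], [18, 118, 227], [18, 116, 222], [18, 115, 219]]
table 303 237 [[25, 24, 180], [27, 27, 180], [34, 24, 184], [33, 25, 185], [34, 22, 185], [36, 23, 180], [30, 27, 173], [30, 20, 181], [28, 24, 183], [30, 21, 179], [39, 23, 180], [33, 26, 180], [36, 22, 175]]
```

```bash
python3 - <<'E'
from h import *
t=load('t17'); d=load('s17')
u,v=proj(d,[.511,-.117,.07]).astype(int); print(u,v)
a=t['image'][165:235,225:305]; b=d['image'][v-40:v+40,u-45:u+35]
cv2.imwrite('pics/m17.png',np.hstack([cv2.resize(a,(400,350),interpolation=2),cv2.resize(b,(400,400),interpolation=2)[:350]]))
E
```

```text
272 185
```

View pics/m17.png

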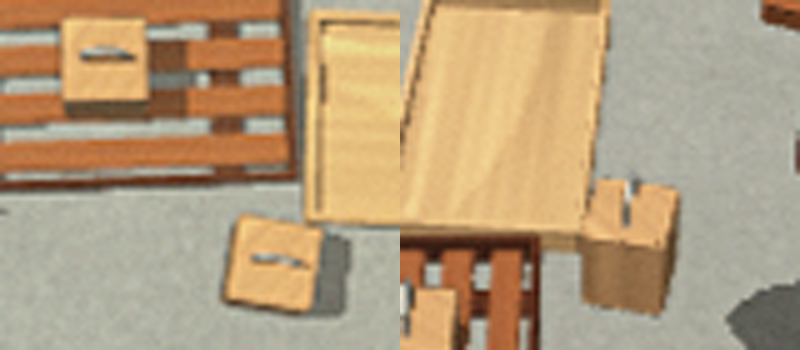

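A stands squarely on the slats at (103,62). B is clear of the tray, with its top face centred near (275,263) and its eye running from (250,259) to (308,265).

```bash
python3 - <<'E'
from h import *
t=load('t17'); d=load('s17'); f=lambda x,y:(225+(x+.5)/5-.5,165+(y+.5)/5-.5)
P=np.array([at(t,*f(*p),.066)[:2] for p in((238,215),(325,225),(314,312),(228,301))]); e=np.roll(P,-1,0)-P
print(P.mean(0),np.linalg.norm(e,axis=1),np.degrees(np.arctan2(e[:,1],e[:,0])))
a,b=at(t,*f(250,259),.09),at(t,*f(308,265),.09);print(a,b,(a+b)/2,np.degrees(np.arctan2(*(a-b)[1::-1])))
g=lambda x,y:(272-45+(x-400)/5,185-40+y/5)
print('side top',np.mean([at(d,*g(*p),.066) for p in((590,235),(664,247),(680,187),(600,180))],0), tri(t,f(279,261),d,g(630,182)))
st=arm.read_state();print(st['tcp_pos'],st['time'],R.from_quat(st['tcp_rot']).as_matrix().round(3).tolist())
E
```

```text
[ 0.50967698 -0.11593053] [0.05471774 0.05479266 0.05382201 0.05404232] [-96.83047489 171.73264611  82.38687095  -7.33217914]
[ 0.51015554 -0.09768586  0.09      ] [ 0.50630999 -0.13306406  0.09      ] [ 0.50823276 -0.11537496  0.09      ] 83.79639777099872
side top [ 0.50574635 -0.11149588  0.066     ] (array([ 0.50862791, -0.11552641,  0.08802183]), np.float64(0.0007913904749530692))
[0.3857964  0.17988789 0.22947066] 38.25 [[-1.0, -0.006, 0.0], [-0.006, 1.0, -0.0], [-0.0, -0.0, -1.0]]
```

Request:
{"api": "arm_command", "payload": {
  "increments": [
    {"dx":1.5,"dy":-4,"dz":0,"rx":0,"ry":0,"rz":-1},
    {"dx":3.5,"dy":-9,"dz":0,"rx":0,"ry":0,"rz":-2},
    {"dx":5.5,"dy":-14,"dz":0,"rx":0,"ry":0,"rz":-3},
    {"dx":7.5,"dy":-19,"dz":0,"rx":0,"ry":0,"rz":-5},
    {"dx":9.5,"dy":-24,"dz":0,"rx":0,"ry":0,"rz":-7},
    {"dx":11.5,"dy":-28,"dz":0,"rx":0,"ry":0,"rz":-7},
    {"dx":12.4,"dy":-29.6,"dz":-1,"rx":0,"ry":0,"rz":-7},
    {"dx":12.4,"dy":-29.6,"dz":-3,"rx":0,"ry":0,"rz":-7}
  ]
}}

```text
time: 39.25
tcp_pos: [0.5095, -0.1169, 0.1985]
tcp_rot: [0.059, 0.998, 0.0, 0.0]
contact_force: [0.0, -0.1, 0.1]
gripper_width: 0.999
```

Request:
{"api": "arm_command", "payload": {
  "increments": [
    {"dx":0,"dy":0,"dz":-2,"rx":0,"ry":0,"rz":0},
    {"dx":0,"dy":0,"dz":-5,"rx":0,"ry":0,"rz":0},
    {"dx":0,"dy":0,"dz":-8,"rx":0,"ry":0,"rz":0},
    {"dx":0,"dy":0,"dz":-11,"rx":0,"ry":0,"rz":0},
    {"dx":0,"dy":0,"dz":-13,"rx":0,"ry":0,"rz":0},
    {"dx":0,"dy":0,"dz":-13.5,"rx":0,"ry":0,"rz":0},
    {"dx":0,"dy":0,"dz":-13.5,"rx":0,"ry":0,"rz":0},
    {"dx":0,"dy":0,"dz":-13.5,"rx":0,"ry":0,"rz":0}
  ]
}}

```text
time: 40.25
tcp_pos: [0.5097, -0.1156, 0.0652]
tcp_rot: [0.058, 0.998, -0.0, 0.001]
contact_force: [-0.2, -0.1, 0.7]
gripper_width: 0.999
```

Request:
{"api": "arm_command", "payload": {
  "increments": [
    {"dx":0,"dy":0,"dz":0,"rx":0,"ry":0,"rz":0},
    {"dx":0,"dy":0,"dz":0,"rx":0,"ry":0,"rz":0},
    {"dx":0,"dy":0,"dz":0,"rx":0,"ry":0,"rz":0},
    {"dx":0,"dy":0,"dz":0,"rx":0,"ry":0,"rz":0},
    {"dx":0,"dy":0,"dz":0,"rx":0,"ry":0,"rz":0},
    {"dx":0,"dy":0,"dz":0,"rx":0,"ry":0,"rz":0},
    {"dx":0,"dy":0,"dz":0,"rx":0,"ry":0,"rz":0},
    {"dx":0,"dy":0,"dz":0,"rx":0,"ry":0,"rz":0}
  ],
  "gripper": -1
}}

```text
time: 41.25
tcp_pos: [0.509, -0.1157, 0.0642]
tcp_rot: [0.058, 0.998, 0.0, -0.0]
contact_force: [-0.3, -1.0, 0.8]
gripper_width: 0.572
```

Request:
{"api": "arm_command", "payload": {
  "increments": [
    {"dx":0,"dy":0,"dz":2,"rx":0,"ry":0,"rz":0},
    {"dx":0,"dy":0,"dz":5,"rx":0,"ry":0,"rz":0},
    {"dx":-1,"dy":1,"dz":9,"rx":0,"ry":0,"rz":0},
    {"dx":-3,"dy":3,"dz":12,"rx":0,"ry":0,"rz":0},
    {"dx":-6,"dy":6,"dz":12.6,"rx":0,"ry":0,"rz":0},
    {"dx":-9,"dy":10,"dz":12.6,"rx":0,"ry":0,"rz":0},
    {"dx":-11.5,"dy":14,"dz":12.6,"rx":0,"ry":0,"rz":0},
    {"dx":-12.8,"dy":18,"dz":12.6,"rx":0,"ry":0,"rz":0}
  ]
}}

```text
time: 42.25
tcp_pos: [0.3797, 0.0652, 0.1898]
tcp_rot: [0.058, 0.998, -0.0, 0.0]
contact_force: [0.7, 0.0, -0.7]
gripper_width: 0.576
```

Request:
{"api": "arm_command", "payload": {
  "increments": [
    {"dx":0,"dy":4,"dz":0,"rx":0,"ry":0,"rz":0},
    {"dx":0,"dy":8,"dz":0,"rx":0,"ry":0,"rz":0},
    {"dx":0,"dy":12,"dz":0,"rx":0,"ry":0,"rz":0},
    {"dx":0,"dy":15,"dz":0,"rx":0,"ry":0,"rz":0},
    {"dx":0,"dy":17,"dz":0,"rx":0,"ry":0,"rz":0},
    {"dx":0,"dy":18.2,"dz":0,"rx":0,"ry":0,"rz":0},
    {"dx":0,"dy":18.2,"dz":0,"rx":0,"ry":0,"rz":0},
    {"dx":0,"dy":18.2,"dz":0,"rx":0,"ry":0,"rz":0}
  ]
}}

```text
time: 43.25
tcp_pos: [0.381, 0.2457, 0.19]
tcp_rot: [0.058, 0.998, -0.0, -0.0]
contact_force: [0.7, 0.7, -0.8]
gripper_width: 0.573
```

Request:
{"api": "arm_command", "payload": {
  "increments": [
    {"dx":0.7,"dy":-0.1,"dz":0,"rx":0,"ry":0,"rz":0},
    {"dx":1.4,"dy":-0.1,"dz":0,"rx":0,"ry":0,"rz":0},
    {"dx":2.1,"dy":-0.2,"dz":0,"rx":0,"ry":0,"rz":0},
    {"dx":2.8,"dy":-0.3,"dz":0,"rx":0,"ry":0,"rz":0},
    {"dx":3.5,"dy":-0.4,"dz":0,"rx":0,"ry":0,"rz":0},
    {"dx":4.2,"dy":-0.4,"dz":0,"rx":0,"ry":0,"rz":0},
    {"dx":4.9,"dy":-0.5,"dz":0,"rx":0,"ry":0,"rz":0},
    {"dx":5.3,"dy":-0.5,"dz":0,"rx":0,"ry":0,"rz":0}
  ]
}}

```text
time: 44.25
tcp_pos: [0.4345, 0.2413, 0.1901]
tcp_rot: [0.058, 0.998, -0.0, -0.0]
contact_force: [-0.3, -1.0, -0.6]
gripper_width: 0.571
```

Request:
{"api": "arm_command", "payload": {
  "increments": [
    {"dx":0,"dy":0,"dz":-0.5,"rx":0,"ry":0,"rz":0},
    {"dx":0,"dy":0,"dz":-1,"rx":0,"ry":0,"rz":0},
    {"dx":0,"dy":0,"dz":-1.5,"rx":0,"ry":0,"rz":0},
    {"dx":0,"dy":0,"dz":-2.3,"rx":0,"ry":0,"rz":0},
    {"dx":0,"dy":0,"dz":-3.1,"rx":0,"ry":0,"rz":0},
    {"dx":0,"dy":0,"dz":-3.9,"rx":0,"ry":0,"rz":0},
    {"dx":0,"dy":0,"dz":-4.7,"rx":0,"ry":0,"rz":0},
    {"dx":0,"dy":0,"dz":-5.4,"rx":0,"ry":0,"rz":0}
  ]
}}

```text
time: 45.25
tcp_pos: [0.434, 0.2413, 0.1357]
tcp_rot: [0.058, 0.998, -0.0, 0.0]
contact_force: [-0.6, -1.4, -0.1]
gripper_width: 0.576
```

```bash
python3 - <<'E'
from ptr import *
d=cam('side'); save(d,'s18'); print(depth(d)); st=arm.read_state();print(st['time'],st['tcp_pos'],st['contact_force'],st['gripper_width'])
E
```

```text
(array([42. , 41. , 41.4, 41.5, 41.7, 41.5, 42.1, 40. ]), np.float64(41.473919521068815))
45.3 [0.43366306 0.24102718 0.13471423] [ 1.66163724 -1.25735003 -1.10746206] 0.5761511889613151
```

Blank B is hooked and at about 41 mm. I'll release and withdraw upward, then wait.

Request:
{"api": "arm_command", "payload": {
  "increments": [
    {"dx":0,"dy":0,"dz":0,"rx":0,"ry":0,"rz":0},
    {"dx":0,"dy":0,"dz":0,"rx":0,"ry":0,"rz":0},
    {"dx":0,"dy":0,"dz":0.3,"rx":0,"ry":0,"rz":0},
    {"dx":0,"dy":0,"dz":1.5,"rx":0,"ry":0,"rz":0},
    {"dx":0,"dy":0,"dz":3.5,"rx":0,"ry":0,"rz":0},
    {"dx":0,"dy":0,"dz":6,"rx":0,"ry":0,"rz":0},
    {"dx":0,"dy":0,"dz":9,"rx":0,"ry":0,"rz":0},
    {"dx":0,"dy":0,"dz":12,"rx":0,"ry":0,"rz":0}
  ],
  "gripper": 1
}}

```text
time: 46.3
tcp_pos: [0.4341, 0.2414, 0.2582]
tcp_rot: [0.058, 0.998, 0.0, 0.001]
contact_force: [0.1, 0.9, -0.8]
gripper_width: 0.997
```

Request:
{"api": "arm_command", "payload": {
  "increments": [
    {"dx":-1,"dy":0,"dz":1,"rx":0,"ry":0,"rz":0},
    {"dx":-2,"dy":0,"dz":2,"rx":0,"ry":0,"rz":0},
    {"dx":-4,"dy":0,"dz":3,"rx":0,"ry":0,"rz":0},
    {"dx":-4,"dy":0,"dz":3,"rx":0,"ry":0,"rz":0},
    {"dx":-4,"dy":0,"dz":3,"rx":0,"ry":0,"rz":0},
    {"dx":-4,"dy":0,"dz":3,"rx":0,"ry":0,"rz":0},
    {"dx":-4,"dy":0,"dz":3,"rx":0,"ry":0,"rz":0},
    {"dx":-4,"dy":0,"dz":3,"rx":0,"ry":0,"rz":0}
  ]
}}

```text
time: 47.3
tcp_pos: [0.3941, 0.2412, 0.2858]
tcp_rot: [0.058, 0.998, -0.0, -0.0]
contact_force: [-0.1, 0.4, -0.3]
gripper_width: 0.998
```

Request:
{"api": "arm_command", "payload": {
  "increments": [
    {"dx":0,"dy":0,"dz":0,"rx":0,"ry":0,"rz":0},
    {"dx":0,"dy":0,"dz":0,"rx":0,"ry":0,"rz":0},
    {"dx":0,"dy":0,"dz":0,"rx":0,"ry":0,"rz":0},
    {"dx":0,"dy":0,"dz":0,"rx":0,"ry":0,"rz":0},
    {"dx":0,"dy":0,"dz":0,"rx":0,"ry":0,"rz":0},
    {"dx":0,"dy":0,"dz":0,"rx":0,"ry":0,"rz":0},
    {"dx":0,"dy":0,"dz":0,"rx":0,"ry":0,"rz":0},
    {"dx":0,"dy":0,"dz":0,"rx":0,"ry":0,"rz":0}
  ]
}}

```text
time: 48.3
tcp_pos: [0.394, 0.2413, 0.2862]
tcp_rot: [0.058, 0.998, -0.0, 0.0]
contact_force: [0.1, 0.1, 0.2]
gripper_width: 1.001
```

```bash
python3 - <<'E'
from ptr import *
d=cam('side'); save(d,'s19'); print(depth(d)); st=arm.read_state();print(st['time'],st['tcp_pos'])
m=cv2.inRange(cv2.cvtColor(d['image'],cv2.COLOR_BGR2HSV),(8,70,90),(22,200,255)); k,l,s,c=cv2.connectedComponentsWithStats(m)
for i in range(1,k):
    if s[i,4]>100 and 240<c[i,0]<350 and c[i,1]>180: print(s[i],c[i])
E
```

```text
(array([30.8, 30.8, 30.7, 30.7, 31.1, 29.9, 30.6, 30.7]), np.float64(30.705643332577644))
48.35 [0.39403365 0.24130634 0.28615762]
[288 265  27  33 686] [300.88338192 281.28862974]
[ 284  327   38   48 1119] [302.46380697 351.18856122]
```

The reading is about 31 mm, above the mark, so B is dry and goes in the plain tray.

Request:
{"api": "arm_command", "payload": {
  "increments": [
    {"dx":2,"dy":0,"dz":0,"rx":0,"ry":0,"rz":0},
    {"dx":4,"dy":0,"dz":-0.5,"rx":0,"ry":0,"rz":0},
    {"dx":4,"dy":0,"dz":-4,"rx":0,"ry":0,"rz":0},
    {"dx":4,"dy":0,"dz":-8,"rx":0,"ry":0,"rz":0},
    {"dx":4,"dy":0,"dz":-11,"rx":0,"ry":0,"rz":0},
    {"dx":4,"dy":0,"dz":-13,"rx":0,"ry":0,"rz":0},
    {"dx":4,"dy":0,"dz":-14,"rx":0,"ry":0,"rz":0},
    {"dx":4,"dy":0,"dz":-14,"rx":0,"ry":0,"rz":0}
  ]
}}

```text
time: 49.35
tcp_pos: [0.4338, 0.2412, 0.1458]
tcp_rot: [0.058, 0.998, -0.0, -0.0]
contact_force: [0.3, 0.4, -0.7]
gripper_width: 0.999
```

Request:
{"api": "arm_command", "payload": {
  "increments": [
    {"dx":0,"dy":0,"dz":0,"rx":0,"ry":0,"rz":0},
    {"dx":0,"dy":0,"dz":0,"rx":0,"ry":0,"rz":0},
    {"dx":0,"dy":0,"dz":0,"rx":0,"ry":0,"rz":0},
    {"dx":0,"dy":0,"dz":0,"rx":0,"ry":0,"rz":0},
    {"dx":0,"dy":0,"dz":0,"rx":0,"ry":0,"rz":0},
    {"dx":0,"dy":0,"dz":0,"rx":0,"ry":0,"rz":0},
    {"dx":0,"dy":0,"dz":0,"rx":0,"ry":0,"rz":0},
    {"dx":0,"dy":0,"dz":0,"rx":0,"ry":0,"rz":0}
  ],
  "gripper": -1
}}

```text
time: 50.35
tcp_pos: [0.434, 0.2412, 0.1461]
tcp_rot: [0.058, 0.998, -0.0, -0.0]
contact_force: [-0.1, -1.7, -0.3]
gripper_width: 0.567
```

Request:
{"api": "arm_command", "payload": {
  "increments": [
    {"dx":0,"dy":0,"dz":0.7,"rx":0,"ry":0,"rz":0},
    {"dx":0,"dy":0,"dz":1.4,"rx":0,"ry":0,"rz":0},
    {"dx":0,"dy":0,"dz":2.1,"rx":0,"ry":0,"rz":0},
    {"dx":0,"dy":0,"dz":2.8,"rx":0,"ry":0,"rz":0},
    {"dx":0,"dy":0,"dz":3.5,"rx":0,"ry":0,"rz":0},
    {"dx":0,"dy":0,"dz":4.2,"rx":0,"ry":0,"rz":0},
    {"dx":0,"dy":0,"dz":4.6,"rx":0,"ry":0,"rz":0},
    {"dx":0,"dy":0,"dz":4.6,"rx":0,"ry":0,"rz":0}
  ]
}}

```text
time: 51.35
tcp_pos: [0.4342, 0.2414, 0.1925]
tcp_rot: [0.058, 0.998, 0.0, 0.0]
contact_force: [-1.0, -0.0, -1.6]
gripper_width: 0.571
```

```bash
python3 - <<'E'
from ptr import *
d=cam('side'); save(d,'s20'); print(depth(d)); st=arm.read_state();print(st['time'],st['tcp_pos'],st['contact_force'],st['gripper_width'])
E
```

```text
(array([-0.1, -0. , -0. ,  0. ,  0. ,  0. ,  0.2,  1. ]), np.float64(0.018656638638290247))
51.4 [0.43400553 0.24133241 0.19220645] [-0.19102173 -0.06537213 -1.5131127 ] 0.5696635903663153
```

Request:
{"api": "arm_command", "payload": {
  "increments": [
    {"dx":-0.7,"dy":0.1,"dz":0,"rx":0,"ry":0,"rz":0},
    {"dx":-1.4,"dy":0.1,"dz":0,"rx":0,"ry":0,"rz":0},
    {"dx":-2.1,"dy":0.2,"dz":0,"rx":0,"ry":0,"rz":0},
    {"dx":-2.8,"dy":0.3,"dz":0,"rx":0,"ry":0,"rz":0},
    {"dx":-3.5,"dy":0.4,"dz":0,"rx":0,"ry":0,"rz":0},
    {"dx":-4.5,"dy":0.5,"dz":0,"rx":0,"ry":0,"rz":0},
    {"dx":-5.5,"dy":0.5,"dz":0,"rx":0,"ry":0,"rz":0},
    {"dx":-6,"dy":0.5,"dz":0,"rx":0,"ry":0,"rz":0}
  ]
}}

```text
time: 52.4
tcp_pos: [0.3733, 0.2463, 0.1921]
tcp_rot: [0.058, 0.998, 0.0, 0.0]
contact_force: [-0.6, -0.5, -0.5]
gripper_width: 0.573
```

Request:
{"api": "arm_command", "payload": {
  "increments": [
    {"dx":0,"dy":-2,"dz":0,"rx":0,"ry":0,"rz":0},
    {"dx":0,"dy":-5,"dz":0,"rx":0,"ry":0,"rz":0},
    {"dx":0,"dy":-9,"dz":0,"rx":0,"ry":0,"rz":0},
    {"dx":0,"dy":-13,"dz":0,"rx":0,"ry":0,"rz":2},
    {"dx":1,"dy":-17.5,"dz":0,"rx":0,"ry":0,"rz":4},
    {"dx":3,"dy":-22,"dz":0,"rx":0,"ry":0,"rz":5},
    {"dx":5,"dy":-26.5,"dz":0,"rx":0,"ry":0,"rz":5},
    {"dx":7.5,"dy":-31,"dz":0,"rx":0,"ry":0,"rz":5}
  ]
}}

```text
time: 53.4
tcp_pos: [0.4494, -0.0653, 0.1925]
tcp_rot: [0.015, 1.0, -0.0, 0.001]
contact_force: [1.4, -0.0, -0.3]
gripper_width: 0.572
```

Request:
{"api": "arm_command", "payload": {
  "increments": [
    {"dx":2.5,"dy":-4,"dz":0,"rx":0,"ry":0,"rz":0},
    {"dx":5,"dy":-8,"dz":0,"rx":0,"ry":0,"rz":0},
    {"dx":8,"dy":-12,"dz":0,"rx":0,"ry":0,"rz":0},
    {"dx":11,"dy":-16,"dz":0,"rx":0,"ry":0,"rz":0},
    {"dx":14,"dy":-19,"dz":0,"rx":0,"ry":0,"rz":0},
    {"dx":15.6,"dy":-20.3,"dz":-2,"rx":0,"ry":0,"rz":0},
    {"dx":15.6,"dy":-20.3,"dz":-5,"rx":0,"ry":0,"rz":0},
    {"dx":15.6,"dy":-20.3,"dz":-8,"rx":0,"ry":0,"rz":0}
  ]
}}

```text
time: 54.4
tcp_pos: [0.6052, -0.267, 0.1112]
tcp_rot: [0.015, 1.0, -0.0, 0.0]
contact_force: [-0.8, 0.7, -2.0]
gripper_width: 0.573
```

Request:
{"api": "arm_command", "payload": {
  "increments": [
    {"dx":0,"dy":0,"dz":-1,"rx":0,"ry":0,"rz":0},
    {"dx":0,"dy":0,"dz":-2,"rx":0,"ry":0,"rz":0},
    {"dx":0,"dy":0,"dz":-2.6,"rx":0,"ry":0,"rz":0},
    {"dx":0,"dy":0,"dz":-3.1,"rx":0,"ry":0,"rz":0},
    {"dx":0,"dy":0,"dz":-3.6,"rx":0,"ry":0,"rz":0},
    {"dx":0,"dy":0,"dz":-3.9,"rx":0,"ry":0,"rz":0},
    {"dx":0,"dy":0,"dz":-3.9,"rx":0,"ry":0,"rz":0},
    {"dx":0,"dy":0,"dz":-3.9,"rx":0,"ry":0,"rz":0}
  ]
}}

```text
time: 55.4
tcp_pos: [0.6052, -0.2668, 0.0734]
tcp_rot: [0.014, 1.0, -0.0, 0.0]
contact_force: [-0.3, -0.4, -1.0]
gripper_width: 0.566
```

Request:
{"api": "arm_command", "payload": {
  "increments": [
    {"dx":0,"dy":0,"dz":-0.1,"rx":0,"ry":0,"rz":0},
    {"dx":0,"dy":0,"dz":-0.1,"rx":0,"ry":0,"rz":0},
    {"dx":0,"dy":0,"dz":-0.1,"rx":0,"ry":0,"rz":0},
    {"dx":0,"dy":0,"dz":0,"rx":0,"ry":0,"rz":0},
    {"dx":0,"dy":0,"dz":1,"rx":0,"ry":0,"rz":0},
    {"dx":0,"dy":0,"dz":4,"rx":0,"ry":0,"rz":0},
    {"dx":0,"dy":0,"dz":9,"rx":0,"ry":0,"rz":0},
    {"dx":0,"dy":0,"dz":15,"rx":0,"ry":0,"rz":0}
  ],
  "gripper": 1
}}

```text
time: 56.4
tcp_pos: [0.6043, -0.2663, 0.2241]
tcp_rot: [0.014, 1.0, 0.0, -0.001]
contact_force: [0.4, -0.3, 0.0]
gripper_width: 0.999
```

Request:
{"api": "arm_command", "payload": {
  "increments": [
    {"dx":-3,"dy":-2,"dz":2,"rx":0,"ry":0,"rz":0},
    {"dx":-7,"dy":-4,"dz":4,"rx":0,"ry":0,"rz":0},
    {"dx":-11,"dy":-6,"dz":6,"rx":0,"ry":0,"rz":0},
    {"dx":-15,"dy":-8,"dz":6,"rx":0,"ry":0,"rz":0},
    {"dx":-19,"dy":-10,"dz":6,"rx":0,"ry":0,"rz":0},
    {"dx":-23,"dy":-11,"dz":6,"rx":0,"ry":0,"rz":0},
    {"dx":-26,"dy":-11,"dz":6,"rx":0,"ry":0,"rz":0},
    {"dx":-26,"dy":-11,"dz":6,"rx":0,"ry":0,"rz":0}
  ]
}}

```text
time: 57.4
tcp_pos: [0.3439, -0.377, 0.2842]
tcp_rot: [0.016, 1.0, -0.001, 0.001]
contact_force: [0.6, -0.2, 0.6]
gripper_width: 1.0
```

```bash
python3 - <<'E'
from det import *
t=cam('top'); save(t,'t21'); d=cam('side'); save(d,'s21'); st=arm.read_state(); print(st['time'],st['tcp_pos'])
o=load('top0')
def diff(a,b,name):
    g=cv2.absdiff(a['image'],b['image']).max(2); m=cv2.morphologyEx((g>45).astype(np.uint8),cv2.MORPH_OPEN,np.ones((3,3)))
    k,l,s,c=cv2.connectedComponentsWithStats(m)
    for i in range(1,k):
        if s[i,4]>25: print(name,s[i].tolist(),at(a,*c[i],.03)[:2].round(3))
diff(t,o,'top vs start'); 
diff(d,load('side0'),'side vs start')
for n,P in(('A',[.635,-.0096,.078]),('B',[.605,-.267,.072])):
    for s,N in((t,'top'),(d,'side')): print(n,N,proj(s,P).round(1))
from ptr import depth; print(depth(d))
from ptr import bar
for n in('s10','s21'):
    x=load(n);im=x['image'][255:345,150:270].astype(int);g=im.sum(2);ys,xs=np.nonzero(g<270);m=(ys>46)&(ys<72)&(xs>33)&(xs<74)
    p=np.polyfit(xs[m],ys[m],1);a=at(x,186,255+np.polyval(p,36),.08);b=at(x,222,255+np.polyval(p,72),.08);v=a-b;print(n,'latch',np.degrees(np.arctan2(v[1],v[0])).round(1))
E
```

```text
57.5 [ 0.34539697 -0.37675847  0.2839401 ]
top vs start [136, 156, 7, 27, 109] [0.673 0.341]
top vs start [154, 162, 6, 23, 80] [0.657 0.28 ]
top vs start [237, 169, 25, 20, 355] [ 0.636 -0.016]
top vs start [255, 173, 7, 6, 40] [ 0.65 -0.05]
top vs start [315, 181, 7, 16, 62] [ 0.602 -0.243]
top vs start [333, 182, 7, 16, 80] [ 0.6   -0.307]
top vs start [323, 195, 9, 3, 27] [ 0.581 -0.274]
top vs start [266, 221, 27, 20, 408] [ 0.469 -0.114]
top vs start [225, 234, 29, 20, 428] [0.431 0.012]
top vs start [123, 244, 357, 140, 17856] [ 0.168 -0.294]
top vs start [393, 258, 9, 4, 32] [ 0.373 -0.497]
top vs start [67, 304, 47, 44, 936] [0.18  0.475]
top vs start [15, 335, 19, 32, 324] [0.089 0.716]
top vs start [0, 336, 15, 34, 373] [0.07  0.777]
top vs start [412, 353, 8, 6, 37] [ 0.064 -0.55 ]
top vs start [0, 371, 17, 13, 129] [-0.022  0.775]
top vs start [265, 375, 7, 9, 45] [ 0.007 -0.075]
side vs start [312, 0, 132, 98, 3857] [-0.003 -1.513]
side vs start [404, 10, 11, 8, 48] [-0.348 -1.78 ]
side vs start [447, 66, 65, 100, 2314] [-0.371 -0.532]
side vs start [298, 105, 41, 14, 3
[... 268 characters left out ...]
 230] [ 0.606 -0.253]
side vs start [472, 181, 40, 61, 1160] [-0.18  -0.058]
side vs start [275, 185, 21, 26, 358] [ 0.468 -0.095]
side vs start [219, 202, 21, 29, 307] [ 0.643 -0.035]
side vs start [288, 217, 23, 27, 386] [0.431 0.036]
side vs start [385, 250, 58, 114, 4092] [0.142 0.265]
side vs start [234, 275, 9, 37, 226] [0.589 0.238]
side vs start [184, 312, 43, 10, 243] [0.664 0.303]
side vs start [392, 361, 59, 15, 540] [0.165 0.411]
side vs start [399, 377, 40, 7, 196] [0.17  0.438]
A top [245.5 176.9]
A side [228.7 208.2]
B top [327.3 186.6]
B side [245.7 153.3]
(array([-0.1,  0.1,  0.1,  0. , -0. , -0.2,  0.2,  0. ]), np.float64(0.013687087572463574))
s10 latch -5.2
s21 latch -4.9
```

```bash
python3 -c "
from h import *
print(arm.finish_job())"
```

```text
the job is handed in; nothing more can be done
None
```

The job is handed in, about 57.5 s into the 210 s allowed. I found only two light-wood blanks, although the task text implies three, and weighed and placed both.

- **Lock:** I turned it counter-clockwise with the screwdriver to about 91–92° and put the screwdriver back in its stand. At the end the latch was still open, within 0.3° of where I had left it. One fit of the latch in the side pictures differed by about 4° from my reading by eye. That fit was made with the arm in view, and after the arm left the two agreed.
- **Blank nearest the scale:** it settled at about 52 mm, below the brass mark, so it is damp and stands on the slatted rack.
- **Second blank:** it was knocked towards the tray partway through, so I measured its position again. It settled at about 31 mm, above the mark, so it is dry and is in the plain tray.
- **Readings:** both came from how far the hook bar had dropped in the side picture, not from the pointer itself. With the first blank held at about 15 mm this read 19 mm, so it may be a few millimetres off. Both readings are 9 mm or more from the 43 mm mark.
- **Last checks:** the hook is back at rest and its deepest measured reading was 52 mm, short of the 75 mm stop. Comparing the top and side pictures with those from the start showed changes only where expected: the blanks, latch and arm with its shadow. The tape and glue showed no change. The final placements were checked numerically and the second blank's was not viewed in a picture.
- **Missing third blank:** the other four blocks are red or purple look-alikes, and I left them alone.

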